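# Turn the chocolate-faced biscuit bars for coating

### The job

Get the biscuit bars ready for coating their undersides: push the stuck one out of its tin from behind, with the push-out tool through the hole in the rear wall; swing the turning jig's hinged plate, left folded over the nest, back flat to its loading side; seat every bar that is there, chocolate side up, in the plate's pockets, one to a pocket; then swing the loaded plate over by its handle so that all the bars drop face down into the nest, and swing the empty plate back flat. Hang the push-out tool by its eye on the stand's peg, and leave the other kitchen things, the cakes in the pan included, where they are.

Things in the scene. Friction and masses are not known exactly. Their poses are not given: they have to be found in the camera images.
- bar_a: biscuit bar 40 mm (x) by 54 mm (y) by 22 mm (z), 45 g; ridged dark chocolate face on top (+z), plain flat pale underside. Origin: centre of the underside. It starts stuck inside the tin, face up, its y axis across the tin; it slides along the tin's x axis when pushed with about 1 N
- bar_b: biscuit bar 40 mm (x) by 54 mm (y) by 22 mm (z), 45 g; ridged dark chocolate face on top (+z), plain flat pale underside. Origin: centre of the underside. Lies face up on the sheet of paper in front of the robot; may be absent
- bar_c: biscuit bar 40 mm (x) by 54 mm (y) by 22 mm (z), 45 g; ridged dark chocolate face on top (+z), plain flat pale underside. Origin: centre of the underside. Lies face up on the sheet of paper in front of the robot; may be absent
- turner: fixed turning jig, 250 mm long (y): on its -x side the hinged aluminium plate with three pockets, on its +x side the grey nest block with three matching recesses, floor 38 mm over the table. The hinge line runs along y, 37 mm above the origin. Origin: on the table under the middle of the hinge line; z up. At yaw 0 the plate is on the robot's side
- plate (a joint): hinge of the plate: 0 = flat on the loading (-x) side, 3.14 = swung up and right over, upside down on the nest, where it starts. Loaded bars tip out of their pockets by themselves once past upright (1.9 to 2.3 rad) and lie face down in the nest. Little friction: let go, the plate falls to the nearer side
- handle (a point): middle of the plate's handle: a round pin 10 mm thick, 60 mm long, parallel to the hinge, sticking out beyond the plate's +y end, free all round. Plate flat: 40 mm to the -x side of the hinge line, 160 mm to +y from its middle, 6 mm lower than the hinge. It moves with the plate
- pocket0 (a point): plate pocket 0 (-y end): centre of its floor, 13 mm over the table with the plate flat; moves with the plate, z axis out of the pocket. 44 mm (x) by 58 mm (y); a 19 mm high wall on the hinge side, lips 4 mm high and 4 mm thick on the other three. Pockets are 90 mm apart, centre to centre
- pocket1 (a point): plate pocket 1 (middle): centre of its floor, 13 mm over the table with the plate flat; moves with the plate, z axis out of the pocket. 44 mm (x) by 58 mm (y); a 19 mm high wall on the hinge side, lips 4 mm high and 4 mm thick on the other three. Pockets are 90 mm apart, centre to centre
- pocket2 (a point): plate pocket 2 (+y end): centre of its floor, 13 mm over the table with the plate flat; moves with the plate, z axis out of the pocket. 44 mm (x) by 58 mm (y); a 19 mm high wall on the hinge side, lips 4 mm high and 4 mm thick on the other three. Pockets are 90 mm apart, centre to centre
- nest0 (a point): nest recess 0, facing pocket 0: the point 22 mm over its floor, where the centre of the underside of a bar lying face down in it comes to be. The recess is 45 mm by 60 mm, with lips 4 mm high
- nest1 (a point): nest recess 1, facing pocket 1: the point 22 mm over its floor, where the centre of the underside of a bar lying face down in it comes to be. The recess is 45 mm by 60 mm, with lips 4 mm high
- nest2 (a point): nest recess 2, facing pocket 2: the point 22 mm over its floor, where the centre of the underside of a bar lying face down in it comes to be. The recess is 45 mm by 60 mm, with lips 4 mm high
- tin: fixed tin for one bar on a base block, 66 mm wide. Cavity 58 wide, 26 high, 48 deep; floor 20 mm over the table, clear roof to 50 mm. Open mouth at x = 25 mm; the floor runs on as a flat apron to x = 84 mm. Rear wall (outer face x = -27 mm, 4 thick) has a push-out hole 26 wide, 23 high, its centre y = 0, z = 34 mm. Origin: on the table under the bar's start; x out of the mouth, z up
- pusher: push-out tool lying on the table, 150 g: dark wooden handle block 50 mm (x) by 18 mm (y) by 30 mm (z); from its front a square steel rod, 12 mm by 12 mm, runs 100 mm to +x along the underside; behind it (-x) is a steel eye. Origin: centre of the handle's underside
- pusher_tip (a point): centre of the end of the rod, 125 mm ahead (+x) of the tool's origin and 6 mm above its underside
- pusher_eye (a point): centre of the tool's eye, 58 mm behind (-x) the origin, 4 mm above the underside: ring 44 mm outside, 26 mm inside, 8 mm thick, its hole along the tool's z
- peg_root (a point): foot of the peg: top of a fixed upright post, 12 mm thick, 200 mm over the table, on a base plate 90 mm square and 10 mm thick. The peg is round, 9 mm thick, and rises from here at 45 degrees to its tip
- peg_tip (a point): free upper end of the peg, 250 mm over the table, 50 mm to the side of the root and 50 mm above it
- shaker: bystander: glass shaker with steel lid, 48 mm across, 100 mm tall. Origin: centre of its underside
- plate_red: bystander: shallow red plastic plate, 150 mm across. Origin: centre of its underside
- cutter: bystander: open steel ring cutter, 60 mm across, 30 mm tall. Origin: centre of its underside
- jar: bystander: amber glass jar with white lid, 64 mm across, 90 mm tall. Origin: centre of its underside
- bowl: bystander: small white bowl, 90 mm across. Origin: centre of its underside

How it is judged (in metres and radians):
On the way, in this order (a step that is already met when the one before it is completed fails the run):
1. the push-out tool pushes the stuck bar out towards the mouth of the tin (contact force between pusher and bar_a above 0.05 N and x of bar_a in the frame of tin above 0.02 m).
2. every bar lies face up, flat in a pocket of the plate, with the plate flat ((distance between bar_a and pocket0 below 0.007 m or distance between bar_a and pocket1 below 0.007 m or distance between bar_a and pocket2 below 0.007 m) and angle between each of bar_a, bar_b, bar_c's own z axis and vertical below 0.06 rad and (distance between bar_b and pocket0 below 0.007 m or distance between bar_b and pocket1 below 0.007 m or distance between bar_b and pocket2 below 0.007 m) and (distance between bar_c and pocket0 below 0.007 m or distance between bar_c and pocket1 below 0.007 m or distance between bar_c and pocket2 below 0.007 m) and value of joint plate below 0.1 rad), for 0.2 s.
3. the plate is swung right over and every bar lies face down in the nest ((distance between bar_a and nest0 below 0.008 m or distance between bar_a and nest1 below 0.008 m or distance between bar_a and nest2 below 0.008 m) and angle between each of bar_a, bar_b, bar_c's own z axis and vertical above 3.05 rad and (distance between bar_b and nest0 below 0.008 m or distance between bar_b and nest1 below 0.008 m or distance between bar_b and nest2 below 0.008 m) and (distance between bar_c and nest0 below 0.008 m or distance between bar_c and nest1 below 0.008 m or distance between bar_c and nest2 below 0.008 m) and value of joint plate above 2.9 rad), for 0.1 s.
At the end, for the whole second after the job is handed in: every bar lies face down and flat in a nest recess (centre within 8 mm), the plate is back flat (within 0.15 rad), and the tool hangs by its eye on the peg (eye within 45 mm of the peg's root, rod tip below 140 mm and clear of the base), all at rest ((distance between bar_a and nest0 below 0.008 m or distance between bar_a and nest1 below 0.008 m or distance between bar_a and nest2 below 0.008 m) and angle between each of bar_a, bar_b, bar_c's own z axis and vertical above 3.05 rad and (distance between bar_b and nest0 below 0.008 m or distance between bar_b and nest1 below 0.008 m or distance between bar_b and nest2 below 0.008 m) and (distance between bar_c and nest0 below 0.008 m or distance between bar_c and nest1 below 0.008 m or distance between bar_c and nest2 below 0.008 m) and linear speed of each of bar_a, bar_b, bar_c below 0.02 m/s and value of joint plate below 0.15 rad and distance between pusher_eye and peg_root below 0.045 m and height (world z) of pusher_tip between 0.018 and 0.14 m and linear speed of pusher below 0.05 m/s); the robot touches nothing.
It fails at once if the shaker is pushed away (more than 30 mm) (distance of shaker from where it was at the start of the episode above 0.03 m).
It fails at once if the plate_red is pushed away (more than 30 mm) (distance of plate_red from where it was at the start of the episode above 0.03 m).
It fails at once if the cutter is pushed away (more than 30 mm) (distance of cutter from where it was at the start of the episode above 0.03 m).
It fails at once if the jar is pushed away (more than 30 mm) (distance of jar from where it was at the start of the episode above 0.03 m).
It fails at once if the bowl is pushed away (more than 30 mm) (distance of bowl from where it was at the start of the episode above 0.03 m).
Of bar_b, bar_c only 1 to 2 are there at a start; the rules pass over those that are not, and their reading is None.
At some moment in a run one of bar_b, bar_c may be knocked a few centimetres aside while the robot is not near it.
It also fails if it takes over 208 s, if anything falls off the work surface, if the arm or the gripper's body presses on something with over 40 N, if the wrist force passes 120 N, or if a joint passes its speed limit or range.

### The arm

A 6-joint arm with a two-finger parallel gripper is mounted at the origin on the work surface. World frame = base frame: x ahead of the robot, y to its left, z up, the work surface at z = 0. Lengths are in mm, angles in rad, forces in N, time in s.
With the tool pointing down it reaches from about 275 to 1000 mm from the base axis. Payload 8.4 kg.
Tool frame: the origin (TCP) lies on the centre line of the jaws, within the pads' length; the fingertips stand 25 mm ahead of it and the grasp point (between the pads) lies 6 mm ahead of it; z points along the fingers, x is the direction in which the jaws open and shut, and the axes are right-handed (so a half turn about z gives the same grasp; the last joint's range is limited). The gripper opens to 85 mm and grips with 20 to 120 N. Pads are 22 mm wide; open, the fingers measure 114 mm over their backs; the gripper's body (76 mm by 85 mm) begins 54 mm behind the grasp point. The pads swing forward as they close: fully open they stand 13 mm farther back than shut.
Start: joints at [1.124, 0.353, 1.633, -0, 1.155, -0.002], TCP at [268.922, 564.189, 256.281] pointing down, gripper open.
Joint ranges: [-2.63, 2.63], [-0.92, 2.1], [0.06, 2.66], [-1.3, 4.44], [0, 2.69], [-3.02, 3.02]. Speed limits (rad/s): [2.22, 2.22, 2.79, 3.14, 3.14, 3.14].

### API

Orientations are given as [roll, pitch, yaw] about the fixed x, y, z axes, in that order (R = Rz(yaw) Ry(pitch) Rx(roll)).
In Python, from rig import r gives the robot as it stands. The module is installed in compiled form; this text tells all that it offers.
- The arm moves only by the tool jog_arm, never from a script. Its argument "deltas" is a list of rows, each an object with "gripper": the gripper command: -1 is fully open, 1 is shut, values between are in proportion; "translation": the shift along the world's x, y, z in units of 10 cm (1.0 is 10 cm), a list of three; "dr": the turn, a rotation vector about the world's x, y, z in units of pi/2 rad (1.0 is pi/2 rad), a list of three. In form: [{"gripper": gripper, "translation": [x, y, z], "dr": [wx, wy, wz]}, ...]. A call has 1 to 12 rows; each row shifts and turns the commanded pose from where the row before left it; what a row does not reach is not made up. A row lasts 1/12 s, in which the tool goes at most 41.7 mm and 7.16 degrees, less where a joint would pass 70% of its speed; a pose out of reach is approached as far as the arm can. A call with a number of a shift or a turn outside -1 to 1 is refused whole. A call with a gripper value outside its range is refused whole. The fingers move at their own pace and stop on an object; "squeeze" is the grip in N (left out, the last holds). Time passes only in rows, so rows that do not move let the fingers close. It gives the time, the measured TCP pose, the force and the opening at its end, in the units of the state.
- r.sense(): the state, without advancing time (a new reading comes with each control period).
- r.grab_frame(name): name is "side" or "top" or "wrist"; returns the picture (400x640x3 uint8, blue, green, red); there is no depth.
- r.calibration(name): a dict with "mtx" (3x3 intrinsics, pixels), "world_from_camera" (4x4, takes a point from camera to world coordinates). Camera axes: x right, y down, z forward; pixel columns grow to the right and rows downward; lengths in mm; the calibration is good to about 2 mm. The wrist camera is an equidistant fisheye: a pixel r from the principal point sees the ray r / f radians off the axis. A picture is of the moment at which its call begins: read the wrist's pose just before it. calibration takes no time and is no camera call; for the wrist camera it gives the pose at the moment of the call.
- r.sign_off(): hands the job in, once; it reports no verdict.
The state is a dict: "clock": time; "qpos": joint angles; "qvel": joint speeds; "joint_efforts": joint torques, N m; "eef_pos": TCP position; "tcp_rot": TCP orientation; "contact_force": force on the tool from outside, world axes, zero at the start; "wrist_torque": the same for the moment, N m; "opening": opening from 0.0 (shut) to 1.0 (fully open).
Only numpy, scipy, OpenCV 4.12 (cv2) and the standard library are available. Lean on these libraries where they do the work, as an engineer would, in place of code of your own. Each camera call takes 0.05 s, during which the arm holds its last target. There are 200 camera calls.

## Working session

There is one attempt and no reset: what is moved stays moved. The work goes in short steps, Python scripts to look and compute and a tool call to move; the robot and the scene stay as the last step left them, time stands still between calls to the robot, and variables do not carry over. Pictures are saved under pics/ and viewed, about 12 in all and at most 16, crops included, and the job is handed in when it is done.

Besides the shell and the picture viewer there is one more tool, called in YAML: its name, and indented under it one key for each argument. jog_arm: Moves the arm, as the interface text tells. Shifts and turns lie within -1 to 1; 1 stands for 10 cm of shift or pi/2 rad of turn. Its arguments: {"type":"object","properties":{"deltas":{"type":"array"},"squeeze":{"type":"number"}},"required":["deltas"]}

```bash
mkdir -p pics; cat > h.py <<'E'
from rig import r
import numpy as np, cv2
def cam(n):
    c=r.calibration(n); return np.array(c["mtx"],float),np.array(c["world_from_camera"],float)
def ray(n,uv,c=None):
    K,T=c or cam(n); u,v=uv
    x=(u-K[0,2])/K[0,0]; y=(v-K[1,2])/K[1,1]
    if n=="wrist":
        t=np.hypot(x,y); s=np.sin(t)/t if t>1e-9 else 1; d=np.array([x*s,y*s,np.cos(t)])
    else: d=np.array([x,y,1.])
    return T[:3,3],T[:3,:3]@d
def at(n,uv,z,c=None):
    o,d=ray(n,uv,c); return np.round(o+d*(z-o[2])/d[2],1)
def proj(n,p,c=None):
    K,T=c or cam(n); q=np.linalg.inv(T)@np.append(p,1); q=q[:3]
    if n=="wrist":
        t=np.arctan2(np.hypot(q[0],q[1]),q[2]); s=t/max(np.hypot(q[0],q[1]),1e-9); x,y=q[0]*s,q[1]*s
    else: x,y=q[:2]/q[2]
    return np.round([K[0,0]*x+K[0,2],K[1,1]*y+K[1,2]],1)
E
python3 - <<'E'
from h import *
for n in("top","side"):
    K,T=cam(n); print(n,K.round(1).tolist(),T.round(3).tolist())
    cv2.imwrite(f"pics/{n}0.png",cv2.resize(r.grab_frame(n),(800,500),interpolation=cv2.INTER_CUBIC))
s=r.sense();print(s)
E
```

```text
top [[396.0, 0.0, 317.5], [0.0, 396.0, 194.1], [0.0, 0.0, 1.0]] [[-0.062, -0.972, 0.226, 280.104], [-0.998, 0.06, -0.013, 9.212], [-0.001, -0.226, -0.974, 1308.249], [0.0, 0.0, 0.0, 1.0]]
side [[394.2, 0.0, 318.1], [0.0, 394.2, 194.0], [0.0, 0.0, 1.0]] [[0.934, -0.257, 0.249, 273.198], [-0.358, -0.681, 0.639, -674.032], [0.005, -0.686, -0.728, 910.289], [0.0, 0.0, 0.0, 1.0]]
{'clock': 0.1, 'qpos': array([ 1.12362252e+00,  3.53597539e-01,  1.63402953e+00,  1.30621718e-05,
        1.15517713e+00, -2.39261432e-03]), 'qvel': array([-6.51687593e-05, -1.76633176e-03, -2.07718569e-03, -9.62371873e-04,
        6.05510051e-04, -2.73521573e-04]), 'joint_efforts': array([ 1.83527838e-03, -6.06353331e+01, -3.42826617e+01,  8.44297415e-05,
        4.06529551e-03,  5.40954647e-05]), 'eef_pos': array([268.74407496, 563.85829906, 255.63801402]), 'tcp_rot': array([-3.14157781e+00,  1.21151096e-03,  1.12600986e+00]), 'contact_force': array([-0.23275792, -0.50924798, -0.32316049]), 'wrist_torque': array([ 0.02583939,  0.05273867, -0.08230155]), 'opening': 0.9970722318168976}
```

View pics/top0.png

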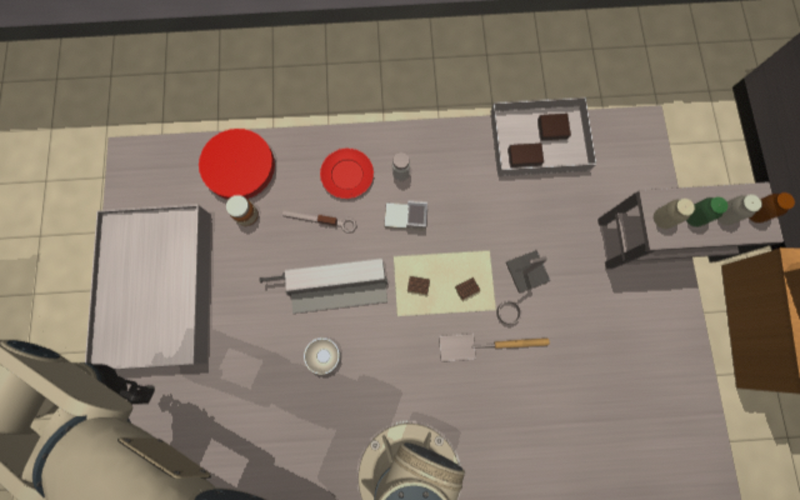

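View pics/side0.png

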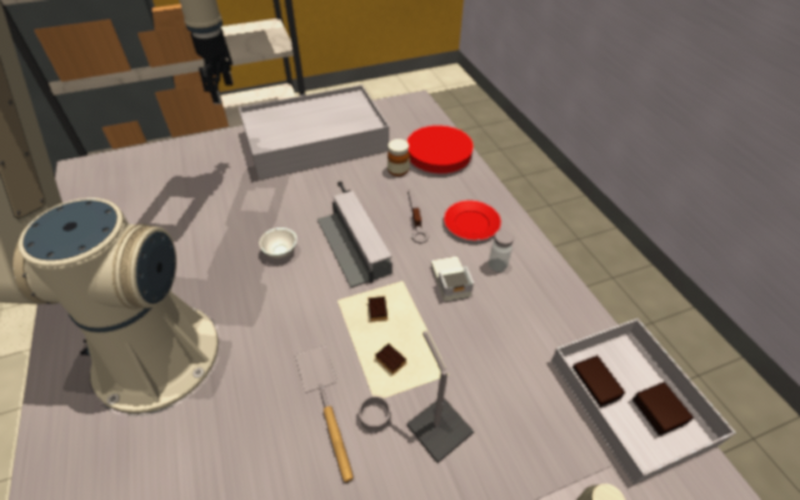

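The top view shows the plate folded on its nest (285–385, 260–295), two bars on the paper (418,286) and (467,288), the tool at (283–355, 220) with its eye on the right, the tin at (405,215) and the stand at (527,270). I'll enlarge these.

```bash
python3 - <<'E'
from h import *
t=r.grab_frame("top");s=r.grab_frame("side")
f=lambda im,x,y,w,h,k:cv2.resize(im[y:y+h,x:x+w],(w*k,h*k),interpolation=cv2.INTER_CUBIC)
a=f(t,200,155,160,100,5)  # 800x500
cv2.imwrite("pics/t1.png",a)
b=f(s,240,120,200,125,4)
cv2.imwrite("pics/s1.png",b)
E
```

```text
(no output)
```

View pics/t1.png

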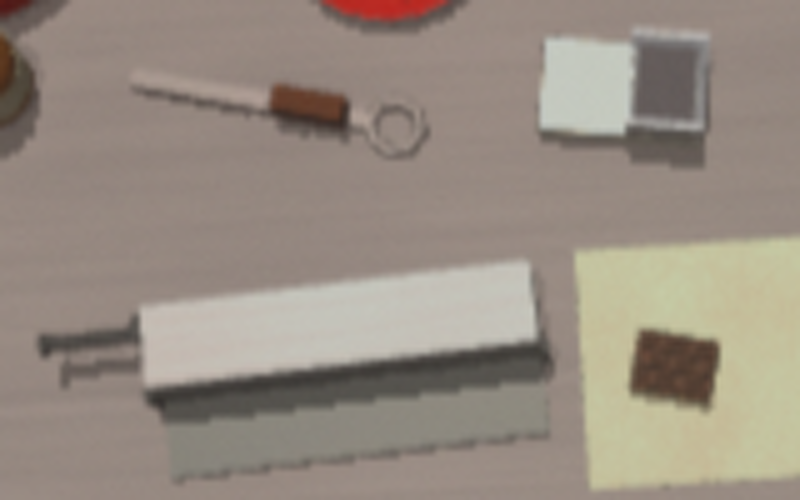

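View pics/s1.png

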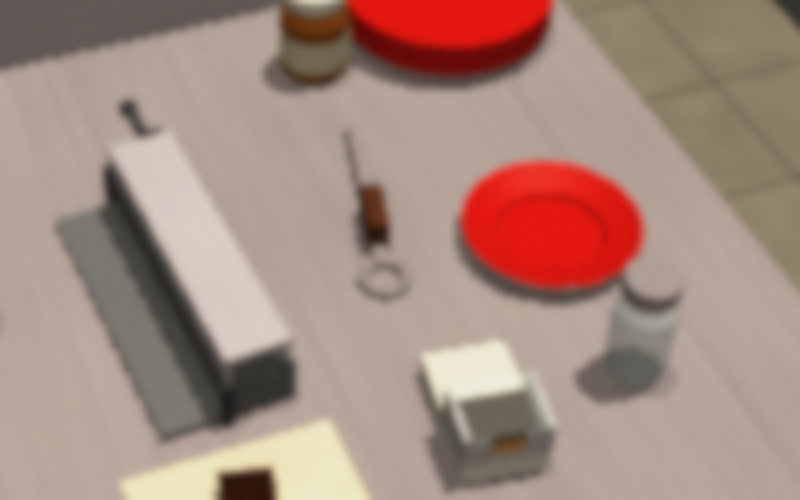

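```bash
python3 - <<'E'
from h import *
C=lambda x,y:((x+.5)/5-.5+200,(y+.5)/5-.5+155)
S=lambda x,y:((x+.5)/4-.5+240,(y+.5)/4-.5+120)
F=lambda x,y:((x+.5)*.8-.5,(y+.5)*.8-.5)
def T(l,uv,z): print(l,at("top",C(*uv),z))
def SS(l,uv,z): print(l,at("side",S(*uv),z))
for p in((545,38),(540,132)):T("apron end z20",p,20)
for p in((708,32),(705,132),(632,28),(627,135)):T("tin roof z50",p,50)
for p in((275,85),(348,97),(345,125),(270,112)):T("handle blk z30",p,30)
T("eye",(397,127),6);T("tip",(133,76),12)
for p in((140,305),(528,262),(545,345),(148,390)):T("plate top z71",p,71)
for p in((165,425),(548,390),(547,435),(175,480)):T("base strip z5",p,5)
T("handlebar tip z43",(42,345),43);T("handlebar root",(138,332),43)
for p in((640,330),(718,342),(712,406),(632,392)):T("barb z22",p,22)
print("barc",at("top",F(467,288.5),22))
print("stand base", [at("top",F(*p),10) for p in((508,262),(536,252),(550,280),(521,292))])
print("cutter",at("top",F(508,312),15),"spat",at("top",F(457,347),2),at("top",F(548,342),10))
print("paper",[at("top",F(*p),0) for p in((393,256),(490,251),(496,310),(400,316))])
print("red",at("top",F(347,173),5),"shaker lid",at("top",F(401,160),100),"bowl",at("top",F(322,356),30),"jar lid",at("top",F(236,206),90))
SS("eye",(383,280),6);SS("tip",(347,133),6);
for p in((108,150),(168,135),(293,340),(222,362)):SS("plate z71",p,71)
for p in((422,352),(507,342)):SS("apron z20",p,20)
SS("hbar tip",(128,105),43)
E
```

```text
apron end z20 [692.3  15.4  20. ]
apron end z20 [626.4  22.5  20. ]
tin roof z50 [680.2 -93.2  50. ]
tin roof z50 [611.7 -86.1  50. ]
tin roof z50 [686.1 -43.   50. ]
tin roof z50 [612.8 -34.8  50. ]
handle blk z30 [667.4 198.2  30. ]
handle blk z30 [656.  149.5  30. ]
handle blk z30 [636.6 152.2  30. ]
handle blk z30 [648.7 202.   30. ]
eye [639.7 119.6   6. ]
tip [685.2 297.4  12. ]
plate top z71 [515.1 281.3  71. ]
plate top z71 [527.7  34.4  71. ]
plate top z71 [473.8  26.6  71. ]
plate top z71 [460.7 276.8  71. ]
base strip z5 [446.5 280.2   5. ]
base strip z5 [454.   27.2   5. ]
base strip z5 [424.4  29.6   5. ]
base strip z5 [410.  274.1   5. ]
handlebar tip z43 [498.2 350.8  43. ]
handlebar root [502.8 288.9  43. ]
barb z22 [487.5 -35.6  22. ]
barb z22 [476.4 -86.1  22. ]
barb z22 [434.7 -79.   22. ]
barb z22 [447.1 -27.6  22. ]
barc [ 445.  -182.9   22. ]
stand base [array([ 510.6, -300.5,   10. ]), array([ 533.1, -378.4,   10. ]), array([ 455.5, -405.9,   10. ]), array([ 428.6, -325.6,   10. ])]
cutter [ 378.2 -284.4   15. ] spat [ 297.9 -145.9    2. ] [ 295.9 -379.6   10. ]
paper [array([547.9,   4.8,   0. ]), array([ 545.5, -257.7,    0. ]), array([ 386.5, -256.9,    0. ]), array([386.4,  -4. ,   0. ])]
red [791.1 118.9   5. ] shaker lid [781.1 -31.  100. ] bowl [296.4 198.6  30. ] jar lid [685.4 400.2  90. ]
eye [641.5 118.    6. ]
tip [681.  293.7   6. ]
plate z71 [464.8 272.4  71. ]
plate z71 [515.2 273.   71. ]
plate z71 [532.   28.9  71. ]
plate z71 [478.   27.2  71. ]
apron z20 [634.2  26.   20. ]
apron z20 [698.4  12.5  20. ]
hbar tip [503.  353.8  43. ]
```

jog_arm:
  deltas:
    - {"gripper": -1,"translation": [0.23,-0.24,-0.06],"dr": [0,0,-0.068]}
    - {"gripper": -1,"translation": [0.23,-0.24,-0.06],"dr": [0,0,-0.068]}
    - {"gripper": -1,"translation": [0.23,-0.24,-0.06],"dr": [0,0,-0.068]}
    - {"gripper": -1,"translation": [0.23,-0.24,-0.06],"dr": [0,0,-0.068]}
    - {"gripper": -1,"translation": [0.23,-0.24,-0.06],"dr": [0,0,-0.068]}
    - {"gripper": -1,"translation": [0.23,-0.24,-0.06],"dr": [0,0,-0.068]}
    - {"gripper": -1,"translation": [0.23,-0.24,-0.06],"dr": [0,0,-0.068]}
    - {"gripper": -1,"translation": [0.23,-0.24,-0.06],"dr": [0,0,-0.068]}
    - {"gripper": -1,"translation": [0.23,-0.24,-0.06],"dr": [0,0,-0.068]}
    - {"gripper": -1,"translation": [0.23,-0.24,-0.06],"dr": [0,0,-0.068]}
    - {"gripper": -1,"translation": [0,0,0],"dr": [0,0,0]}

```text
clock: 1.12
eef_pos: [501.7, 320.2, 195.1]
tcp_rot: [3.14, 0.0, 0.049]
contact_force: [-0.2, -0.3, -0.5]
opening: 1.004
```

```bash
python3 - <<'E'
from h import *
s=r.sense();print(s["eef_pos"].round(1),s["tcp_rot"].round(3),s["qpos"].round(2),s["clock"])
K,T=cam("wrist");print(K.round(1).tolist(),T.round(2).tolist())
im=r.grab_frame("wrist");cv2.imwrite("pics/w1raw.png",im);cv2.imwrite("pics/w1.png",cv2.resize(im,(800,500),interpolation=cv2.INTER_CUBIC))
for n,p in dict(pin_tip=[499,351,43],pin_root=[503,290,43],pin_mid=[501.5,321,43]).items():print(n,proj("wrist",p)*1.25)
E
```

```text
[501.7 320.2 195.1] [3.14  0.    0.049] [ 0.57  0.37  1.75 -0.    1.02  0.52] 1.1167
[[309.7, 0.0, 325.8], [0.0, 309.7, 204.8], [0.0, 0.0, 1.0]] [[1.0, 0.05, 0.01, 499.19], [0.05, -0.96, -0.28, 390.5], [0.0, 0.28, -0.96, 311.12], [0.0, 0.0, 0.0, 1.0]]
pin_tip [406.5   204.875]
pin_root [407.5   286.875]
pin_mid [407.75 246.5 ]
```

View pics/w1.png

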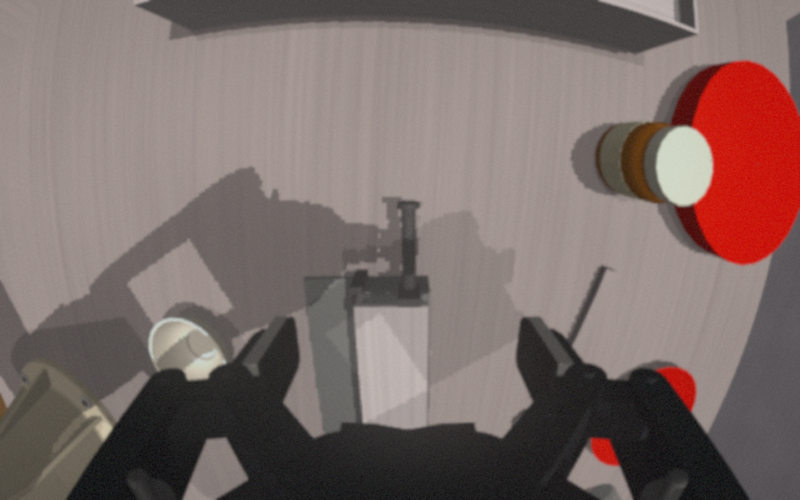

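```bash
python3 - <<'E'
from h import *
f=lambda p,z:at("wrist",((p[0]+.5)*.8-.5,(p[1]+.5)*.8-.5),z)
print("pin",f((408,204),43),f((410,270),43))
print("hinge knob",f((357,280),37),f((352,270),37),f((351,290),37))
print("plate R edge",f((429,305),67),f((429,415),67),"L",f((353,307),67),f((361,418),67))
print("base L",f((305,277),5),f((330,425),5))
E
```

```text
pin [499.9 351.8  43. ] [504.  303.4  43. ]
hinge knob [464.5 291.2  37. ] [460.6 299.   37. ] [459.9 282.8  37. ]
plate R edge [517.9 286.7  67. ] [525.5 189.5  67. ] L [465.5 282.1  67. ] [471.  182.7  67. ]
base L [415.2 279.4   5. ] [431.6 116.1   5. ]
```

jog_arm:
  deltas:
    - {"gripper": -1,"translation": [0,0.04,-0.29],"dr": [0,0,0.006]}
    - {"gripper": -1,"translation": [0.003,0,-0.29],"dr": [0,0,0]}
    - {"gripper": 0,"translation": [0,0,-0.29],"dr": [0,0,0]}
    - {"gripper": 0.3,"translation": [0,0,-0.29],"dr": [0,0,0]}
    - {"gripper": 0.5,"translation": [0,0,-0.3],"dr": [0,0,0]}
    - {"gripper": 1,"translation": [0,0,0],"dr": [0,0,0]}
    - {"gripper": 1,"translation": [0,0,0],"dr": [0,0,0]}
    - {"gripper": 1,"translation": [0,0,0],"dr": [0,0,0]}
    - {"gripper": 1,"translation": [0,0,0],"dr": [0,0,0]}
    - {"gripper": 1,"translation": [0,0,0],"dr": [0,0,0]}
  squeeze: 20

```text
clock: 2.0
eef_pos: [501.5, 329.3, 53.0]
tcp_rot: [-3.14, -0.005, 0.068]
contact_force: [5.0, -2.0, -1.6]
opening: 0.103
```

jog_arm:
  deltas:
    - {"gripper": 1,"translation": [-0.03,-0.002,0.101],"dr": [0,0,0]}
    - {"gripper": 1,"translation": [-0.054,-0.003,0.091],"dr": [0,0,0]}
    - {"gripper": 1,"translation": [-0.076,-0.004,0.073],"dr": [0,0,0]}
    - {"gripper": 1,"translation": [-0.092,-0.005,0.051],"dr": [0,0,0]}
    - {"gripper": 1,"translation": [-0.102,-0.006,0.025],"dr": [0,0,0]}
    - {"gripper": 1,"translation": [-0.105,-0.006,-0.002],"dr": [0,0,0]}
    - {"gripper": 1,"translation": [-0.101,-0.006,-0.029],"dr": [0,0,0]}
    - {"gripper": 1,"translation": [-0.091,-0.005,-0.055],"dr": [0,0,0]}
    - {"gripper": 1,"translation": [-0.073,-0.004,-0.076],"dr": [0,0,0]}
    - {"gripper": 1,"translation": [-0.051,-0.003,-0.092],"dr": [0,0,0]}
    - {"gripper": 1,"translation": [-0.025,-0.001,-0.103],"dr": [0,0,0]}
    - {"gripper": 1,"translation": [0.002,0,-0.105],"dr": [0,0,0]}

```text
clock: 3.0
eef_pos: [421.9, 325.6, 39.4]
tcp_rot: [-3.138, -0.006, 0.068]
contact_force: [1.0, 0.3, 40.2]
opening: 0.106
```

jog_arm:
  deltas:
    - {"gripper": 1,"translation": [0,0,0],"dr": [0,0,0]}
    - {"gripper": 1,"translation": [0,0,0],"dr": [0,0,0]}

```text
clock: 3.17
eef_pos: [421.7, 325.6, 38.5]
tcp_rot: [-3.139, -0.005, 0.068]
contact_force: [9.0, 3.5, 1.9]
opening: 0.106
```

jog_arm:
  deltas:
    - {"gripper": 0.4,"translation": [0,0,0],"dr": [0,0,0]}
    - {"gripper": 0.4,"translation": [0,0,0],"dr": [0,0,0]}
    - {"gripper": 0.4,"translation": [0,0,0.15],"dr": [0,0,0]}
    - {"gripper": -1,"translation": [0,0,0.4],"dr": [0,0,0]}
    - {"gripper": -1,"translation": [0.05,-0.2,0.3],"dr": [0,0,0]}
    - {"gripper": -1,"translation": [0.05,-0.25,0.3],"dr": [0,0,0]}
    - {"gripper": -1,"translation": [0.05,-0.25,0.3],"dr": [0,0,0]}
    - {"gripper": -1,"translation": [0,-0.25,0.3],"dr": [0,0,0]}
    - {"gripper": -1,"translation": [0,-0.25,0.3],"dr": [0,0,0]}
    - {"gripper": -1,"translation": [0,-0.25,0.2],"dr": [0,0,0]}
    - {"gripper": -1,"translation": [0,0,0],"dr": [0,0,0]}
    - {"gripper": -1,"translation": [0,0,0],"dr": [0,0,0]}

```text
clock: 4.17
eef_pos: [434.0, 177.9, 263.5]
tcp_rot: [-3.141, -0.0, 0.065]
contact_force: [-0.3, 1.0, -0.7]
opening: 1.004
```

```bash
python3 - <<'E'
from h import *
s=r.sense();print(s["eef_pos"].round(1),s["tcp_rot"].round(3),s["clock"],s["contact_force"].round(1))
C=cam("wrist");print(C[1].round(2).tolist());np.save("w2c.npy",C[1])
im=r.grab_frame("wrist");cv2.imwrite("pics/w2.png",cv2.resize(im,(800,500),interpolation=cv2.INTER_CUBIC))
E
```

```text
[434.  177.9 263.5] [-3.141 -0.     0.065] 4.1667 [-0.3  1.  -0.7]
[[1.0, 0.06, 0.02, 430.29], [0.07, -0.96, -0.28, 247.84], [0.0, 0.28, -0.96, 379.67], [0.0, 0.0, 0.0, 1.0]]
```

View pics/w2.png

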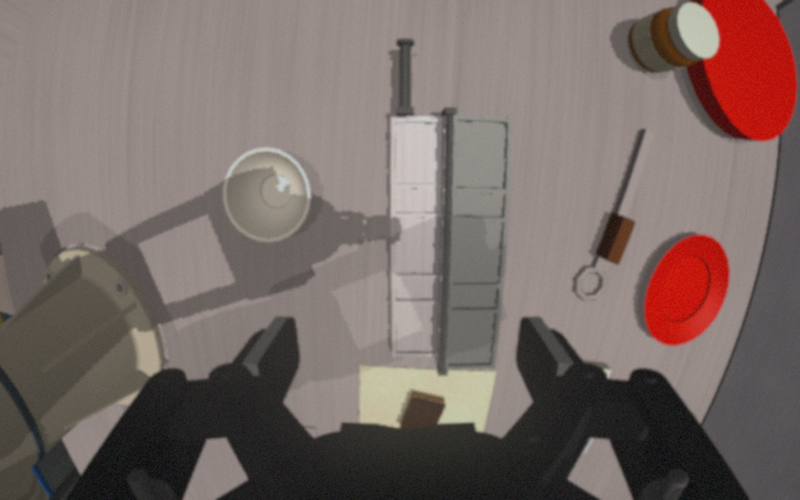

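```bash
python3 - <<'E'
from h import *
C=(cam("wrist")[0],np.load("w2c.npy"))
f=lambda p,z:at("wrist",((p[0]+.5)*.8-.5,(p[1]+.5)*.8-.5),z,C)
for v in(116,187,216,273,298,357):print(v,f((413,v),17))
print("L",f((389,118),17),f((391,355),17))
print("hinge rod",f((449,112),40),f((443,373),40))
print("nest R",f((508,120),42),f((495,366),42))
print("pin",f((404,42),31),f((405,108),31))
print("tool corners",[f(p,30) for p in((610,213),(634,222),(622,263),(598,253))],"eye",f((588,283),6),"tip",f((643,130),10))
E
python3 - <<'E'
import cv2
im=cv2.imread("pics/w2.png")[90:390,350:530]
cv2.imwrite("pics/w2c.png",cv2.resize(im,None,fx=2,fy=2))
E
```

```text
116 [433.7 277.   17. ]
187 [438.1 210.5  17. ]
216 [440.  182.8  17. ]
273 [443.9 125.9  17. ]
298 [445.8  99.2  17. ]
357 [450.7  29.8  17. ]
L [411.8 273.8  17. ] [426.8  30.8  17. ]
hinge rod [464.2 281.2  40. ] [482.   25.7  40. ]
nest R [516.6 279.6  42. ] [535.4  37.3  42. ]
pin [421.1 344.2  31. ] [426.  282.7  31. ]
tool corners [array([637.5, 204.9,  30. ]), array([669.4, 198.7,  30. ]), array([663.8, 153.8,  30. ]), array([631.2, 162.6,  30. ])] eye [639.8 121.7   6. ] tip [679.5 297.3  10. ]
```

View pics/w2c.png

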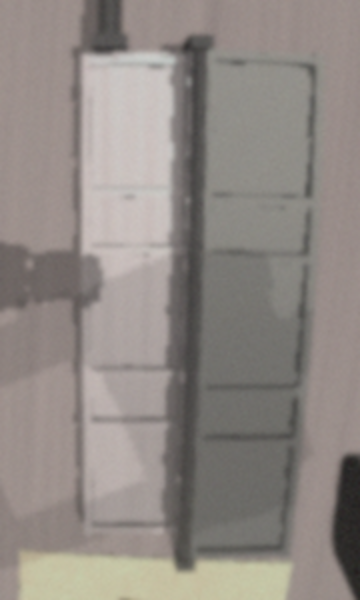

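Plate flat; pockets visible at x≈440–451, y≈65/154/244 (the pin root at (405,108), tool block at (616,238), eye at (588,283)). Now the tool.

jog_arm:
  deltas:
    - {"gripper": -1,"translation": [0.37,0,-0.1],"dr": [0,0,-0.047]}
    - {"gripper": -1,"translation": [0.37,0,-0.1],"dr": [0,0,-0.047]}
    - {"gripper": -1,"translation": [0.37,0,-0.1],"dr": [0,0,-0.047]}
    - {"gripper": -1,"translation": [0.37,0,-0.2],"dr": [0,0,-0.047]}
    - {"gripper": -1,"translation": [0.37,0,-0.3],"dr": [0,0,0]}
    - {"gripper": -1,"translation": [0.345,-0.01,-0.3],"dr": [0,0,0]}
    - {"gripper": -0.3,"translation": [0,0,-0.3],"dr": [0,0,0]}
    - {"gripper": -0.3,"translation": [0,0,-0.3],"dr": [0,0,0]}
    - {"gripper": -0.3,"translation": [0,0,0],"dr": [0,0,0]}
    - {"gripper": -0.3,"translation": [0,0,0],"dr": [0,0,0]}
    - {"gripper": -0.3,"translation": [0,0,0],"dr": [0,0,0]}

```text
clock: 5.13
eef_pos: [645.6, 178.6, 100.0]
tcp_rot: [3.141, 0.001, -0.227]
contact_force: [-0.6, 0.4, -0.1]
opening: 0.652
```

jog_arm:
  deltas:
    - {"gripper": -0.3,"translation": [0.08,-0.02,-0.2],"dr": [0,0,0]}
    - {"gripper": -0.3,"translation": [0,0,-0.25],"dr": [0,0,0]}
    - {"gripper": -0.3,"translation": [0,0,-0.27],"dr": [0,0,0]}
    - {"gripper": -0.3,"translation": [0,0,0],"dr": [0,0,0]}
    - {"gripper": 1,"translation": [0,0,0],"dr": [0,0,0]}
    - {"gripper": 1,"translation": [0,0,0],"dr": [0,0,0]}
    - {"gripper": 1,"translation": [0,0,0],"dr": [0,0,0]}
    - {"gripper": 1,"translation": [0,0,0],"dr": [0,0,0]}
    - {"gripper": 1,"translation": [0,0,0],"dr": [0,0,0]}
    - {"gripper": 1,"translation": [0,0,0],"dr": [0,0,0]}
  squeeze: 60

```text
clock: 5.97
eef_pos: [655.7, 176.4, 30.7]
tcp_rot: [-3.139, -0.004, -0.228]
contact_force: [-0.1, -0.2, 8.1]
opening: 0.2
```

jog_arm:
  deltas:
    - {"gripper": 1,"translation": [0,0,0.25],"dr": [0,0,0]}
    - {"gripper": 1,"translation": [0,0,0.35],"dr": [0,0,0]}
    - {"gripper": 1,"translation": [0,-0.1,0.35],"dr": [0,0,0.025]}
    - {"gripper": 1,"translation": [-0.03,-0.39,0],"dr": [0,0,0.024]}
    - {"gripper": 1,"translation": [-0.03,-0.39,0],"dr": [0,0,0]}
    - {"gripper": 1,"translation": [-0.03,-0.39,0],"dr": [0,0,0]}
    - {"gripper": 1,"translation": [-0.03,-0.39,0],"dr": [0,0,0]}
    - {"gripper": 1,"translation": [-0.03,-0.39,0],"dr": [0,0,0]}
    - {"gripper": 1,"translation": [-0.03,-0.39,0],"dr": [0,0,0]}
    - {"gripper": 1,"translation": [-0.03,-0.39,0],"dr": [0,0,0]}
    - {"gripper": 1,"translation": [-0.03,-0.39,0],"dr": [0,0,0]}
    - {"gripper": 1,"translation": [-0.03,-0.39,0],"dr": [0,0,0]}

```text
clock: 6.97
eef_pos: [626.8, -187.2, 124.2]
tcp_rot: [3.141, -0.002, -0.151]
contact_force: [0.1, -0.8, -1.6]
opening: 0.197
```

jog_arm:
  deltas:
    - {"gripper": 1,"translation": [-0.03,-0.39,0],"dr": [0,0,0]}
    - {"gripper": 1,"translation": [0,-0.05,0],"dr": [0,0,0]}
    - {"gripper": 1,"translation": [0,0,0],"dr": [0,0,0]}
    - {"gripper": 1,"translation": [0,0,0],"dr": [0,0,0]}
    - {"gripper": 1,"translation": [0,0,0],"dr": [0,0,0]}

```text
clock: 7.38
eef_pos: [624.0, -228.0, 123.3]
tcp_rot: [-3.141, -0.0, -0.15]
contact_force: [-0.2, -0.2, -1.7]
opening: 0.196
```

jog_arm:
  deltas:
    - {"gripper": 1,"translation": [0,0,-0.3],"dr": [0,0,0]}
    - {"gripper": 1,"translation": [0.01,0,-0.35],"dr": [0,0,0]}
    - {"gripper": 1,"translation": [0,0,0],"dr": [0,0,0]}
    - {"gripper": 1,"translation": [0,0,0],"dr": [0,0,0]}
    - {"gripper": 1,"translation": [0,0,0],"dr": [0,0,0]}

```text
clock: 7.8
eef_pos: [625.7, -228.4, 59.1]
tcp_rot: [3.142, -0.001, -0.15]
contact_force: [0.2, 0.1, -1.7]
opening: 0.202
```

```bash
python3 - <<'E'
from h import *
s=r.sense();p=s["eef_pos"];print(p.round(1),s["tcp_rot"].round(3))
C=cam("wrist");np.save("w3c.npy",C[1]);im=r.grab_frame("wrist");cv2.imwrite("pics/w3raw.png",im)
x0,y0,w,h=220,70,200,150
cv2.imwrite("pics/w3.png",cv2.resize(im[y0:y0+h,x0:x0+w],None,fx=4,fy=4,interpolation=cv2.INTER_CUBIC))
Z=lambda q:((q+.5-[x0,y0])*4-.5).round(0)
a=np.array([.150,.989]);n=np.array([.989,-.150]);O=np.array([650,-63.5])
for k,(t,l,z) in dict(rearL=(-27,-33,50),rearR=(-27,33,50),mouthL=(25,-33,50),apL=(84,-33,20),apR=(84,33,20)).items():
    print(k,Z(proj("wrist",[*(O+t*a+l*n),z],C)))
d=np.array([.150,.989]);print("tip",Z(proj("wrist",[*(p[:2]+125*d),p[2]-18.7],C)))
E
```

```text
[ 625.7 -228.4   59.1] [ 3.142e+00 -1.000e-03 -1.500e-01]
rearL [  98. -416.]
rearR [ 722. -419.]
mouthL [ 132. -744.]
apL [ 200. -864.]
apR [ 629. -865.]
tip [ 416. -287.]
```

View pics/w3.png

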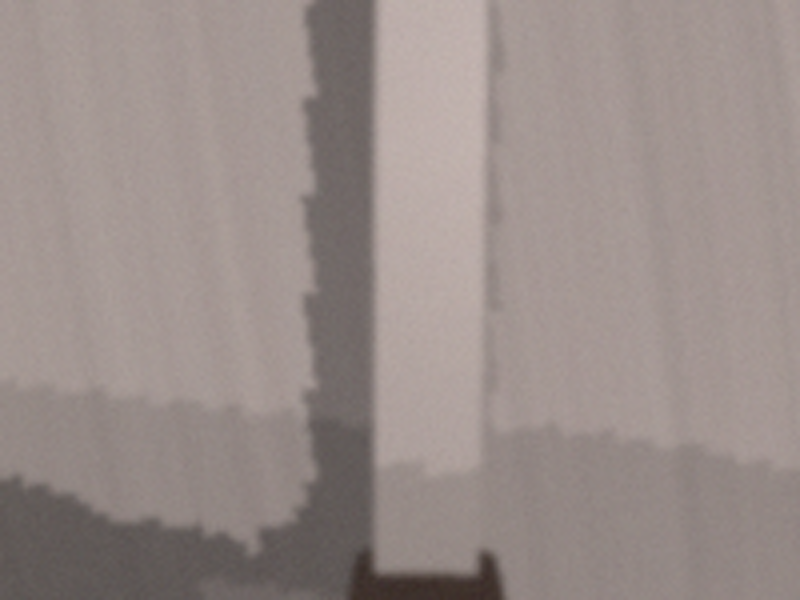

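The crop shows only the rod's middle (tip is just out of the wrist view). I use the fixed cameras instead.

```bash
python3 - <<'E'
from h import *
out=[]
for n in("top","side"):
    im=r.grab_frame(n);c=proj(n,[645,-95,35]);x0,y0=int(c[0])-50,int(c[1])-40
    out.append(cv2.resize(im[y0:y0+80,x0:x0+80],None,fx=5,fy=5,interpolation=cv2.INTER_CUBIC));print(n,x0,y0)
cv2.imwrite("pics/m1.png",np.hstack(out))
E
```

```text
top 292 132
side 316 193
```

View pics/m1.png

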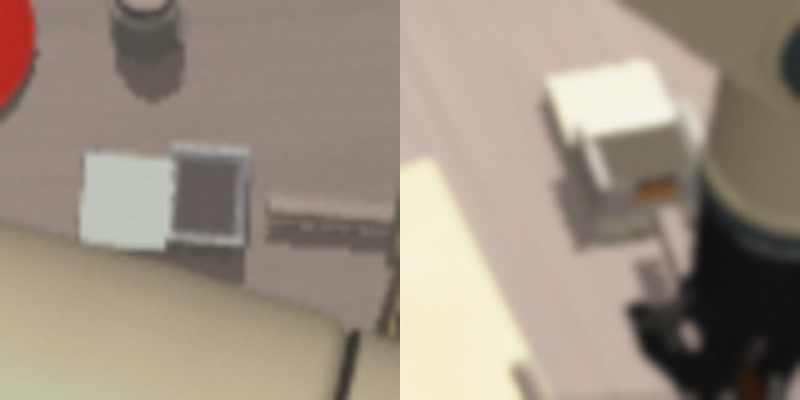

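```bash
python3 - <<'E'
from h import *
f=lambda x,y,z:at("top",((x+.5)/5-.5+292,(y+.5)/5-.5+132),z)
print("tip",f(267,202,39),"rod far",f(390,207,39))
print("rear",f(249,148,50),f(245,246,50),"mouth",f(173,143,50),f(168,248,50),"apron",f(84,153,20),f(79,243,20))
s=r.sense();p=s["eef_pos"];print("pred tip",p[0]+125*.15,p[1]+125*.989)
E
```

```text
tip [ 644.6 -103.9   39. ] rod far [ 636.1 -185.4   39. ]
rear [679.4 -93.9  50. ] [612.3 -86.2  50. ] mouth [686.  -43.6  50. ] [614.1 -35.5  50. ] apron [692.4  16.   20. ] [629.3  23.   20. ]
pred tip 644.9617306963893 -105.6793363580476
```

jog_arm:
  deltas:
    - {"gripper": 1,"translation": [0.015,0,0],"dr": [0,0,0.01]}
    - {"gripper": 1,"translation": [0.01,0.08,0],"dr": [0,0,0]}
    - {"gripper": 1,"translation": [0.01,0.08,0],"dr": [0,0,0]}
    - {"gripper": 1,"translation": [0.01,0.08,0],"dr": [0,0,0]}
    - {"gripper": 1,"translation": [0,0,0],"dr": [0,0,0]}

```text
clock: 8.37
eef_pos: [629.5, -203.3, 57.9]
tcp_rot: [-3.141, 0.0, -0.134]
contact_force: [-0.6, -0.3, -1.9]
opening: 0.196
```

jog_arm:
  deltas:
    - {"gripper": 1,"translation": [0.01,0.08,0],"dr": [0,0,0]}
    - {"gripper": 1,"translation": [0.01,0.08,0],"dr": [0,0,0]}
    - {"gripper": 1,"translation": [0.01,0.08,0],"dr": [0,0,0]}
    - {"gripper": 1,"translation": [0.01,0.08,0],"dr": [0,0,0]}
    - {"gripper": 1,"translation": [0.01,0.08,0],"dr": [0,0,0]}
    - {"gripper": 1,"translation": [0.013,0.1,0],"dr": [0,0,0]}
    - {"gripper": 1,"translation": [0,0,0],"dr": [0,0,0]}
    - {"gripper": 1,"translation": [0,0,0],"dr": [0,0,0]}

```text
clock: 9.03
eef_pos: [635.8, -154.5, 57.8]
tcp_rot: [-3.142, 0.0, -0.134]
contact_force: [0.4, -0.3, -1.6]
opening: 0.2
```

```bash
python3 - <<'E'
from h import *
s=r.sense();print(s["eef_pos"].round(1),s["contact_force"].round(1))
out=[]
for n in("top","side"):
    im=r.grab_frame(n);c=proj(n,[645,-50,35]);x0,y0=int(c[0])-50,int(c[1])-40
    out.append(cv2.resize(im[y0:y0+80,x0:x0+80],None,fx=5,fy=5,interpolation=cv2.INTER_CUBIC));print(n,x0,y0)
cv2.imwrite("pics/m2.png",np.hstack(out))
E
```

```text
[ 635.8 -154.5   57.8] [ 0.4 -0.3 -1.6]
top 278 133
side 309 181
```

View pics/m2.png

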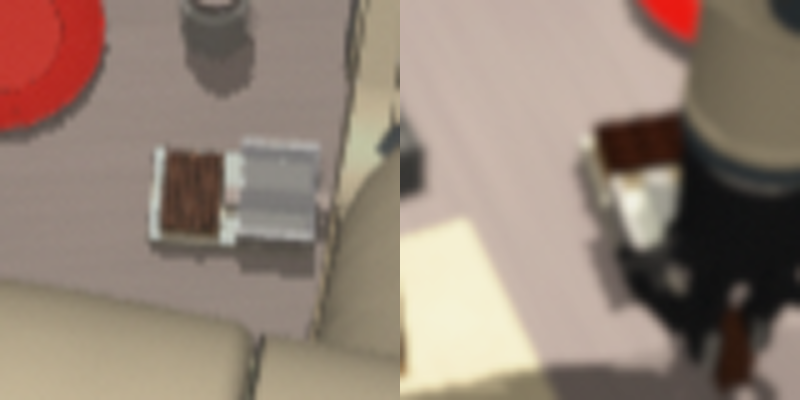

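jog_arm:
  deltas:
    - {"gripper": 1,"translation": [-0.02,-0.16,0],"dr": [0,0,0]}
    - {"gripper": 1,"translation": [-0.021,-0.16,0],"dr": [0,0,0]}
    - {"gripper": 1,"translation": [-0.021,-0.16,0],"dr": [0,0,0]}
    - {"gripper": 1,"translation": [-0.021,-0.16,0],"dr": [0,0,0]}
    - {"gripper": 1,"translation": [-0.021,-0.16,0],"dr": [0,0,0]}
    - {"gripper": 1,"translation": [0,-0.16,0],"dr": [0,0,0]}
    - {"gripper": 1,"translation": [0,-0.1,0.35],"dr": [0,0,0]}
    - {"gripper": 1,"translation": [0,-0.15,0.38],"dr": [0,0,0]}
    - {"gripper": 1,"translation": [0,-0.15,0.38],"dr": [0,0,0]}
    - {"gripper": 1,"translation": [0,-0.15,0.38],"dr": [0,0,0]}
    - {"gripper": 1,"translation": [0,-0.15,0.38],"dr": [0,0,0]}
    - {"gripper": 1,"translation": [0,-0.15,0.38],"dr": [0,0,0]}

```text
clock: 10.13
eef_pos: [624.5, -338.1, 284.9]
tcp_rot: [3.142, -0.0, -0.136]
contact_force: [0.8, -0.4, -2.4]
opening: 0.192
```

jog_arm:
  deltas:
    - {"gripper": 1,"translation": [0,-0.15,0.38],"dr": [0,0,0]}
    - {"gripper": 1,"translation": [0,0,0],"dr": [0,0,0]}
    - {"gripper": 1,"translation": [0,0,0],"dr": [0,0,0]}

```text
clock: 10.38
eef_pos: [625.7, -353.8, 323.9]
tcp_rot: [3.14, -0.005, -0.137]
contact_force: [0.5, 0.8, -2.3]
opening: 0.199
```

```bash
python3 - <<'E'
from h import *
f=lambda x,y,z:at("top",((x+.5)/5-.5+278,(y+.5)/5-.5+133),z)
print("bar_a",[f(*p,42) for p in((163,150),(224,150),(220,236),(160,233))])
s=r.sense();print(s["eef_pos"].round(1),s["tcp_rot"].round(3),s["qpos"].round(2),s["clock"])
C=cam("wrist");np.save("w4c.npy",C[1]);im=r.grab_frame("wrist");cv2.imwrite("pics/w4.png",cv2.resize(im,(800,500),interpolation=cv2.INTER_CUBIC))
cv2.imwrite("pics/w4raw.png",im)
for z in(0,10,200):print(proj("wrist",[482,-352,z],C)*1.25)
for n in("top","side"):cv2.imwrite(f"pics/{n}4.png",r.grab_frame(n))
E
```

```text
bar_a [array([683.5,  10. ,  42. ]), array([681. , -30.7,  42. ]), array([621.8, -24.2,  42. ]), array([626.3,  15.3,  42. ])]
[ 625.7 -353.8  323.9] [ 3.14  -0.005 -0.137] [-0.52  0.45  1.34 -0.    1.35 -0.38] 10.3833
[285.625 223.75 ]
[283.125 225.5  ]
[207.75 280.5 ]
```

View pics/w4.png

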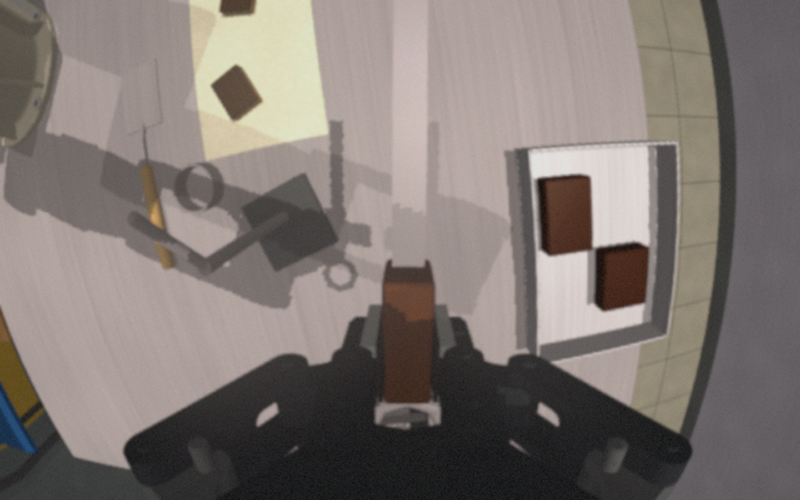

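```bash
python3 - <<'E'
from h import *
C=(cam("wrist")[0],np.load("w4c.npy"))
f=lambda p,z:at("wrist",((p[0]+.5)*.8-.5,(p[1]+.5)*.8-.5),z,C)
print("base",[f(p,10) for p in((305,174),(338,237),(274,271),(242,208))],"foot",f((286,217),10))
for p in((205,268),(208,263)):print("root",p,f(p,200))
print("tip",f((134,217),250),f((138,213),250))
print("barc",f((237,93),22),[f(p,22) for p in((238,66),(262,99),(236,121),(211,90))],"cutter",f((199,187),15))
# against fixed cams
for nm,p in dict(root=f((206,265),200),tip=f((136,216),250)).items():
  for n in("top","side"):print(nm,n,proj(n,p)*1.25)
im=[]
for n in("top","side"):
  a=cv2.imread(f"pics/{n}0.png");c=(proj(n,f((206,265),200))*1.25).astype(int);x0,y0=c[0]-50,c[1]-50;print(x0,y0)
  im.append(cv2.resize(a[y0:y0+100,x0:x0+100],None,fx=4,fy=4,interpolation=cv2.INTER_CUBIC))
cv2.imwrite("pics/m3.png",np.hstack(im))
E
```

```text
base [array([ 519.6, -297.3,   10. ]), array([ 544.8, -375.1,   10. ]), array([ 457.4, -405.1,   10. ]), array([ 434. , -322.5,   10. ])] foot [ 487.5 -342.4   10. ]
root (205, 268) [ 482.5 -342.4  200. ]
root (208, 263) [ 486.2 -339.1  200. ]
tip [ 471.2 -292.5  250. ] [ 475.2 -290.8  250. ]
barc [ 457.5 -189.3   22. ] [array([ 462.7, -157.8,   22. ]), array([ 486.8, -203.8,   22. ]), array([ 451.4, -221.2,   22. ]), array([ 424.6, -176.7,   22. ])] cutter [ 383.4 -286.3   15. ]
root top [544.625 256.5  ]
root side [443.875 371.875]
tip top [530.   258.25]
tip side [427.  332.5]
494 206
393 321
```

View pics/m3.png

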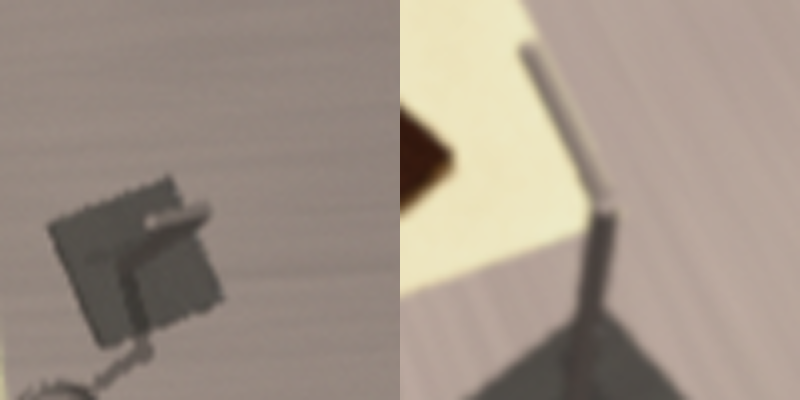

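jog_arm:
  deltas:
    - {"gripper": 1,"translation": [-0.28,0.23,0.02],"dr": [0,0,0.039]}
    - {"gripper": 1,"translation": [-0.28,0.23,0.02],"dr": [0,0,0.039]}
    - {"gripper": 1,"translation": [-0.28,0.23,0.02],"dr": [0,0,0.039]}
    - {"gripper": 1,"translation": [-0.28,0.23,0],"dr": [0,0,0.039]}
    - {"gripper": 1,"translation": [-0.28,0.23,0],"dr": [0,0,0.039]}
    - {"gripper": 1,"translation": [-0.28,0.23,0],"dr": [0,0,0.039]}
    - {"gripper": 1,"translation": [0,0,0],"dr": [-0.0695,-0.0164,0]}
    - {"gripper": 1,"translation": [0,0,0],"dr": [-0.0695,-0.0164,0]}
    - {"gripper": 1,"translation": [0,0,0],"dr": [-0.0695,-0.0164,0]}
    - {"gripper": 1,"translation": [0,0,0],"dr": [0,0,0]}
    - {"gripper": 1,"translation": [0,0,0],"dr": [0,0,0]}
    - {"gripper": 1,"translation": [0,0,0],"dr": [0,0,0]}

```text
clock: 11.53
eef_pos: [457.2, -212.6, 326.0]
tcp_rot: [2.809, 0.002, 0.233]
contact_force: [0.6, -1.0, -1.5]
opening: 0.198
```

```bash
cat >> h.py <<'E'
from scipy.spatial.transform import Rotation as Ro
def pose():
    s=r.sense();R=Ro.from_euler("xyz",s["tcp_rot"]).as_matrix();return s["eef_pos"],R,s
def tool():
    p,R,s=pose(); Z=-R[:,2]; X=-R[:,1]  # checked below
    return p,X,Z,p-57*X-26.7*Z
E
python3 - <<'E'
from h import *
p,X,Z,e=tool();s=r.sense();print(p.round(1),X.round(3),Z.round(3),e.round(1),s["qpos"].round(2))
E
```

```text
[ 457.2 -212.6  326. ] [-0.219  0.919 -0.327] [-0.074  0.318  0.945] [ 471.7 -273.5  319.4] [-0.26  0.02  1.93 -0.34  1.06 -0.34]
```

jog_arm:
  deltas:
    - {"gripper": 1,"translation": [0,0,0],"dr": [-0.0695,-0.0164,0]}
    - {"gripper": 1,"translation": [0,0,0],"dr": [-0.0695,-0.0164,0]}
    - {"gripper": 1,"translation": [0,0,0],"dr": [-0.0695,-0.0164,0]}
    - {"gripper": 1,"translation": [0,0,0],"dr": [-0.0695,-0.0164,0]}
    - {"gripper": 1,"translation": [0,0,0],"dr": [0,0,0]}
    - {"gripper": 1,"translation": [0,0,0],"dr": [0,0,0]}
    - {"gripper": 1,"translation": [0,0,0],"dr": [0,0,0]}

```text
clock: 12.12
eef_pos: [457.6, -213.5, 326.5]
tcp_rot: [2.361, 0.002, 0.231]
contact_force: [-0.3, -0.9, -1.6]
opening: 0.193
```

```bash
python3 - <<'E'
from h import *
p,X,Z,e=tool();s=r.sense();print(p.round(1),X.round(3),Z.round(3),e.round(1),s["qpos"].round(2))
root=np.array([484.5,-341,200]);tip=np.array([473,-292,250]);d=(tip-root)/np.linalg.norm(tip-root)
print(d, "to start:",(tip+25*d-e).round(1),"start->end",(root+22*d-tip-25*d).round(1))
C=cam("wrist");im=r.grab_frame("wrist");cv2.imwrite("pics/w5.png",cv2.resize(im,(800,500)))
print([proj("wrist",q,C)*1.25 for q in(e,tip,root)])
E
```

```text
[ 457.6 -213.5  326.5] [-0.164  0.691 -0.704] [-0.16   0.685  0.71 ] [ 471.2 -271.2  347.7] [ 0.01  0.03  2.09 -0.92  1.04  0.28]
[-0.16209648  0.69067197  0.70476731] to start: [ -2.3  -3.5 -80.1] start->end [ 12.  -51.1 -52.1]
[array([405.625, 429.5  ]), array([401.375, 268.625]), array([402.875, 241.5  ])]
```

jog_arm:
  deltas:
    - {"gripper": 1,"translation": [-0.01,-0.01,-0.27],"dr": [0,0,0]}
    - {"gripper": 1,"translation": [-0.01,-0.01,-0.27],"dr": [0,0,0]}
    - {"gripper": 1,"translation": [0,-0.015,-0.26],"dr": [0,0,0]}
    - {"gripper": 1,"translation": [0,0,0],"dr": [0,0,0]}
    - {"gripper": 1,"translation": [0,0,0],"dr": [0,0,0]}
    - {"gripper": 1,"translation": [0,0,0],"dr": [0,0,0]}

```text
clock: 12.67
eef_pos: [456.1, -217.4, 248.3]
tcp_rot: [2.356, -0.001, 0.231]
contact_force: [0.4, 0.9, -2.3]
opening: 0.196
```

```bash
python3 - <<'E'
from h import *
p,X,Z,e=tool();s=r.sense();print(p.round(1),e.round(1),s["qpos"].round(2),s["contact_force"].round(1))
out=[]
for n in("top","side"):
    im=r.grab_frame(n);c=proj(n,e);x0,y0=int(c[0])-40,int(c[1])-40
    out.append(cv2.resize(im[y0:y0+80,x0:x0+80],None,fx=5,fy=5,interpolation=cv2.INTER_CUBIC));print(n,x0,y0,(c-[x0,y0])*5)
cv2.imwrite("pics/m4.png",np.hstack(out))
E
```

```text
[ 456.1 -217.4  248.3] [ 469.6 -275.   269.7] [-0.    0.15  2.18 -1.04  0.92  0.48] [ 0.4  0.9 -2.3]
top 379 166 [203.5 204. ]
side 297 213 [200.  204.5]
```

View pics/m4.png

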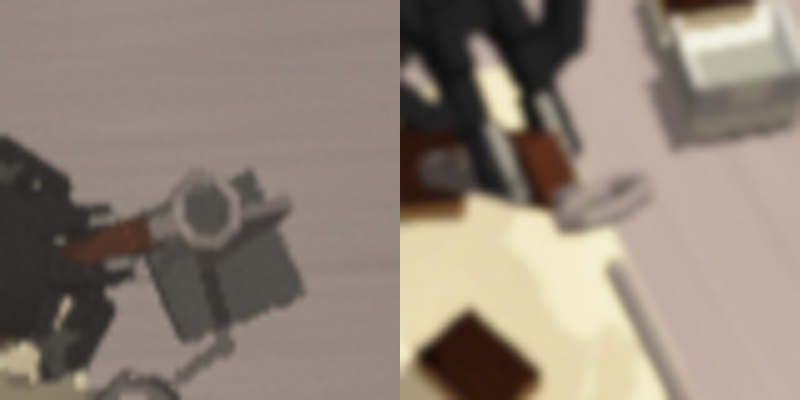

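jog_arm:
  deltas:
    - {"gripper": 1,"translation": [-0.02,0,0],"dr": [0,0,0]}
    - {"gripper": 1,"translation": [0.014,-0.064,-0.066],"dr": [0,0,0]}
    - {"gripper": 1,"translation": [0.014,-0.064,-0.066],"dr": [0,0,0]}
    - {"gripper": 1,"translation": [0.014,-0.064,-0.066],"dr": [0,0,0]}
    - {"gripper": 1,"translation": [0.014,-0.064,-0.066],"dr": [0,0,0]}
    - {"gripper": 1,"translation": [0.014,-0.064,-0.066],"dr": [0,0,0]}
    - {"gripper": 1,"translation": [0,0,0],"dr": [0,0,0]}

```text
clock: 13.35
eef_pos: [459.7, -249.8, 212.1]
tcp_rot: [2.357, 0.003, 0.231]
contact_force: [-1.1, 0.8, -1.6]
opening: 0.198
```

jog_arm:
  deltas:
    - {"gripper": 1,"translation": [0.014,-0.064,-0.066],"dr": [0,0,0]}
    - {"gripper": 1,"translation": [0.014,-0.064,-0.066],"dr": [0,0,0]}
    - {"gripper": 1,"translation": [0.014,-0.064,-0.066],"dr": [0,0,0]}
    - {"gripper": 1,"translation": [0,0,0],"dr": [0,0,0]}
    - {"gripper": 1,"translation": [0,0,0],"dr": [0,0,0]}

```text
clock: 13.77
eef_pos: [464.1, -268.3, 193.4]
tcp_rot: [2.357, 0.001, 0.231]
contact_force: [0.2, -0.2, -0.9]
opening: 0.2
```

```bash
python3 - <<'E'
from h import *
p,X,Z,e=tool();s=r.sense();print(p.round(1),e.round(1),s["qpos"].round(2),s["contact_force"].round(1),s["wrist_torque"].round(2))
E
```

```text
[ 464.1 -268.3  193.4] [ 477.7 -325.9  214.8] [-0.12  0.27  2.19 -1.21  0.79  0.6 ] [ 0.2 -0.2 -0.9] [ 0.57  0.13 -0.08]
```

jog_arm:
  deltas:
    - {"gripper": 1,"translation": [-0.011,0.035,-0.05],"dr": [0,0,0]}
    - {"gripper": 1,"translation": [0,0,0],"dr": [0,0,0]}
    - {"gripper": 1,"translation": [0,0,0],"dr": [0,0,0]}

```text
clock: 14.02
eef_pos: [463.3, -264.0, 188.9]
tcp_rot: [2.357, 0.001, 0.233]
contact_force: [0.1, 0.3, -1.9]
opening: 0.196
```

jog_arm:
  deltas:
    - {"gripper": 1,"translation": [-0.004,0.018,-0.018],"dr": [0,0,0]}
    - {"gripper": 1,"translation": [0,0,0],"dr": [0,0,0]}
    - {"gripper": 1,"translation": [0,0,0],"dr": [0,0,0]}

```text
clock: 14.27
eef_pos: [463.6, -262.9, 188.1]
tcp_rot: [2.354, -0.0, 0.232]
contact_force: [1.3, -4.1, 2.2]
opening: 0.196
```

jog_arm:
  deltas:
    - {"gripper": 0.45,"translation": [0,0,0],"dr": [0,0,0]}
    - {"gripper": 0.3,"translation": [0,0,0],"dr": [0,0,0]}
    - {"gripper": 0.1,"translation": [0,0,0],"dr": [0,0,0]}
    - {"gripper": 0,"translation": [0,0,0],"dr": [0,0,0]}
    - {"gripper": 0,"translation": [0,0,0],"dr": [0,0,0]}
    - {"gripper": 0,"translation": [0,0,0],"dr": [0,0,0]}
    - {"gripper": 0,"translation": [-0.03,0.14,0.14],"dr": [0,0,0]}
    - {"gripper": 0,"translation": [-0.03,0.14,0.14],"dr": [0,0,0]}
    - {"gripper": 0,"translation": [-0.04,0.2,0.2],"dr": [0,0,0]}
    - {"gripper": 0,"translation": [-0.04,0.2,0.2],"dr": [0,0,0]}
    - {"gripper": 0,"translation": [-0.04,0.2,0.2],"dr": [0,0,0]}
    - {"gripper": 0,"translation": [0,0,0],"dr": [0,0,0]}

```text
clock: 15.27
eef_pos: [446.2, -172.5, 278.3]
tcp_rot: [2.356, -0.004, 0.234]
contact_force: [0.8, 0.8, 0.6]
opening: 0.499
```

```bash
python3 - <<'E'
from h import *
p,X,Z,e=tool();s=r.sense();print(p.round(1),s["qpos"].round(2),s["contact_force"].round(1))
out=[]
for n,q in(("top",[470,-320,130]),("side",[470,-320,130])):
    im=r.grab_frame(n);c=proj(n,q);x0,y0=int(c[0])-50,int(c[1])-50
    out.append(cv2.resize(im[y0:y0+100,x0:x0+100],None,fx=4,fy=4,interpolation=cv2.INTER_CUBIC));print(n,x0,y0)
cv2.imwrite("pics/m5.png",np.hstack(out))
E
```

```text
[ 446.2 -172.5  278.3] [ 0.11  0.09  2.17 -0.96  1.03  0.46] [0.8 0.8 0.6]
top 372 164
side 292 257
```

View pics/m5.png

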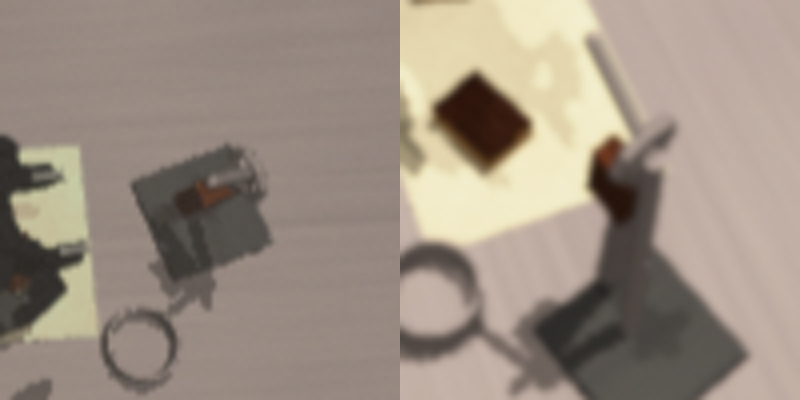

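jog_arm:
  deltas:
    - {"gripper": -1,"translation": [0,0.05,0.05],"dr": [0.0695,0.0164,0]}
    - {"gripper": -1,"translation": [0,0.05,0.05],"dr": [0.0695,0.0164,0]}
    - {"gripper": -1,"translation": [0,0.05,0.05],"dr": [0.0695,0.0164,0]}
    - {"gripper": -1,"translation": [0,0.05,0.05],"dr": [0.0695,0.0164,0]}
    - {"gripper": -1,"translation": [0,0.05,0],"dr": [0.0695,0.0164,0]}
    - {"gripper": -1,"translation": [0,0,0],"dr": [0.0695,0.0164,0]}
    - {"gripper": -1,"translation": [0,0,0],"dr": [0.07,0.0166,0]}
    - {"gripper": -1,"translation": [0,0,0],"dr": [0,0,-0.077]}
    - {"gripper": -1,"translation": [0,0,0],"dr": [0,0,-0.077]}
    - {"gripper": -1,"translation": [0,0,0],"dr": [0,0,-0.077]}
    - {"gripper": -1,"translation": [0,0,0],"dr": [0,0,-0.077]}
    - {"gripper": -1,"translation": [0,0,0],"dr": [0,0,-0.077]}

```text
clock: 16.37
eef_pos: [444.1, -150.9, 293.5]
tcp_rot: [3.141, 0.003, -0.381]
contact_force: [0.3, 0.1, -0.3]
opening: 1.001
```

jog_arm:
  deltas:
    - {"gripper": -1,"translation": [0,0,0],"dr": [0,0,-0.077]}
    - {"gripper": -1,"translation": [0,0,0],"dr": [0,0,-0.077]}
    - {"gripper": -1,"translation": [0,0,0],"dr": [0,0,-0.077]}
    - {"gripper": -1,"translation": [0,0,0],"dr": [0,0,-0.077]}
    - {"gripper": -1,"translation": [0,0,0],"dr": [0,0,-0.077]}
    - {"gripper": -1,"translation": [0,0,0],"dr": [0,0,-0.074]}
    - {"gripper": -1,"translation": [0,0,0],"dr": [0,0,0]}
    - {"gripper": -1,"translation": [0,0,0],"dr": [0,0,0]}

```text
clock: 17.03
eef_pos: [444.4, -150.4, 294.0]
tcp_rot: [3.141, 0.001, -1.091]
contact_force: [-0.3, -0.1, 0.7]
opening: 1.002
```

```bash
cat >> h.py <<'E'
def bars(n,z=22,near=None,rad=80,hsvmax=110):
    """dark-brown blobs -> (centre, yaw of bar y axis mod pi, side lengths) via top-face outline in world plane z"""
    C=cam(n); im=r.grab_frame(n); hsv=cv2.cvtColor(im,cv2.COLOR_BGR2HSV)
    m=cv2.inRange(hsv,(0,70,15),(18,255,hsvmax)); m=cv2.morphologyEx(m,cv2.MORPH_OPEN,np.ones((3,3)))
    out=[]
    for c in cv2.findContours(m,cv2.RETR_EXTERNAL,cv2.CHAIN_APPROX_NONE)[0]:
        if cv2.contourArea(c)<60: continue
        w=np.array([at(n,p,z,C)[:2] for p in c[:,0]],np.float32)
        (cx,cy),(a,b),ang=cv2.minAreaRect(w)
        if not(28<min(a,b)<60 and 40<max(a,b)<85): continue
        if near is not None and np.hypot(cx-near[0],cy-near[1])>rad: continue
        ang=np.radians(ang)+(np.pi/2 if b>a else 0)
        out.append((round(cx,1),round(cy,1),round((ang+np.pi)%np.pi,3),round(a,1),round(b,1)))
    return out
E
python3 - <<'E'
from h import *
s=r.sense();print(s["eef_pos"].round(1),s["tcp_rot"].round(3),s["qpos"].round(2),s["clock"])
print("wrist",bars("wrist"));print("top",bars("top"));print("side",bars("side"))
print("a: top",bars("top",42,(652,-8)),"wrist",bars("wrist",42,(652,-8)))
E
```

```text
[ 444.4 -150.4  294. ] [ 3.141e+00  1.000e-03 -1.091e+00] [-0.33  0.07  1.91  0.    1.17  0.76] 17.0333
wrist [(452.3, -183.4, np.float64(1.997), 38.9, 51.5), (468.4, -58.5, np.float64(1.331), 51.8, 38.3)]
top [(444.2, -185.0, np.float64(1.968), 34.8, 52.1), (461.9, -56.4, np.float64(1.495), 49.1, 39.5), (657.4, -7.8, np.float64(3.081), 33.9, 52.8), (681.8, 394.2, np.float64(2.353), 32.8, 61.4)]
side [(447.7, -188.9, np.float64(1.948), 39.9, 54.5), (464.5, -61.7, np.float64(1.241), 54.4, 35.8), (663.5, 5.0, np.float64(2.997), 40.0, 56.2)]
a: top [(651.5, -7.5, np.float64(3.081), 33.4, 52.0)] wrist []
```

jog_arm:
  deltas:
    - {"gripper": -1,"translation": [0.01,-0.08,-0.33],"dr": [0,0,-0.02]}
    - {"gripper": -1,"translation": [0.02,-0.09,-0.33],"dr": [0,0,-0.025]}
    - {"gripper": -1,"translation": [0.02,-0.09,-0.33],"dr": [0,0,0]}
    - {"gripper": -1,"translation": [0,-0.09,-0.33],"dr": [0,0,0]}
    - {"gripper": -1,"translation": [0,0,-0.33],"dr": [0,0,0]}
    - {"gripper": -1,"translation": [0,0,0],"dr": [0,0,0]}
    - {"gripper": -1,"translation": [0,0,0],"dr": [0,0,0]}
    - {"gripper": -1,"translation": [0,0,0],"dr": [0,0,0]}

```text
clock: 17.95
eef_pos: [450.7, -184.8, 131.6]
tcp_rot: [-3.14, -0.001, -1.164]
contact_force: [0.5, -0.4, 0.4]
opening: 1.001
```

```bash
python3 - <<'E'
from h import *
s=r.sense();print(s["eef_pos"].round(1),s["tcp_rot"].round(3))
C=cam("wrist");print(C[1][:3,3])
print(proj("wrist",[448,-185,22],C));
print("wrist",bars("wrist",22,(450,-185)))
E
```

```text
[ 450.7 -184.8  131.6] [-3.140e+00 -1.000e-03 -1.164e+00]
[ 516.22071079 -157.2258991   247.85661094]
[323.2 215.7]
wrist [(452.7, -183.5, np.float64(2.005), 40.8, 50.8)]
```

jog_arm:
  deltas:
    - {"gripper": -1,"translation": [0,0,-0.35],"dr": [0,0,0.012]}
    - {"gripper": -1,"translation": [0,0,-0.35],"dr": [0,0,0]}
    - {"gripper": -1,"translation": [0,0,-0.33],"dr": [0,0,0]}
    - {"gripper": -1,"translation": [0,0,0],"dr": [0,0,0]}
    - {"gripper": 1,"translation": [0,0,0],"dr": [0,0,0]}
    - {"gripper": 1,"translation": [0,0,0],"dr": [0,0,0]}
    - {"gripper": 1,"translation": [0,0,0],"dr": [0,0,0]}
    - {"gripper": 1,"translation": [0,0,0],"dr": [0,0,0]}
    - {"gripper": 1,"translation": [0,0,0],"dr": [0,0,0]}
  squeeze: 25

```text
clock: 18.75
eef_pos: [451.9, -185.3, 29.9]
tcp_rot: [-3.138, -0.003, -1.145]
contact_force: [-0.5, 1.1, 7.9]
opening: 0.625
```

jog_arm:
  deltas:
    - {"gripper": 1,"translation": [0,0,0.3],"dr": [0,0,0]}
    - {"gripper": 1,"translation": [0,0,0.38],"dr": [0,0,0]}
    - {"gripper": 1,"translation": [0,0,0.38],"dr": [0,0,0]}
    - {"gripper": 1,"translation": [0,0,0],"dr": [0,0,0]}
    - {"gripper": 1,"translation": [0,0,0],"dr": [0,0,0]}
    - {"gripper": 1,"translation": [0,0,0],"dr": [0,0,0]}

```text
clock: 19.25
eef_pos: [450.2, -184.7, 134.4]
tcp_rot: [-3.139, -0.002, -1.145]
contact_force: [0.6, 0.3, -0.5]
opening: 0.62
```

```bash
python3 - <<'E'
from h import *
p,R,s=pose();print(p.round(1),s["tcp_rot"].round(3),s["opening"])
C=cam("wrist");im=r.grab_frame("wrist");cv2.imwrite("pics/w6.png",cv2.resize(im,(800,500)))
zt=p[2]-30.5+22
b=bars("wrist",zt,p[:2],60);print(b)
for q in b:
    d=np.array([q[0]-p[0],q[1]-p[1]]);print("along jaw",d@R[:2,0],"across(tool y)",d@R[:2,1])
c=proj("wrist",[p[0],p[1],zt],C);print(c)
E
```

```text
[ 450.2 -184.7  134.4] [-3.139e+00 -2.000e-03 -1.145e+00] 0.6200436970571204
[(452.8, -184.3, np.float64(2.006), 39.7, 51.7)]
along jaw 0.674459675826078 across(tool y) -2.5176440992794
[323.9 278.3]
```

jog_arm:
  deltas:
    - {"gripper": 1,"translation": [0,0,-0.38],"dr": [0,0,0]}
    - {"gripper": 1,"translation": [0,0,-0.38],"dr": [0,0,0]}
    - {"gripper": 1,"translation": [0,0,-0.27],"dr": [0,0,0]}
    - {"gripper": 1,"translation": [0,0,0],"dr": [0,0,0]}
    - {"gripper": -0.7,"translation": [0,0,0],"dr": [0,0,0]}
    - {"gripper": -0.7,"translation": [0.018,0.008,0.045],"dr": [0,0,0]}
    - {"gripper": -0.7,"translation": [0,0,0],"dr": [0,0,0]}
    - {"gripper": 1,"translation": [0,0,0],"dr": [0,0,0]}
    - {"gripper": 1,"translation": [0,0,0],"dr": [0,0,0]}
    - {"gripper": 1,"translation": [0,0,0],"dr": [0,0,0]}
    - {"gripper": 1,"translation": [0,0,0],"dr": [0,0,0]}

```text
clock: 20.27
eef_pos: [452.3, -184.0, 35.7]
tcp_rot: [-3.14, -0.001, -1.145]
contact_force: [-0.2, 0.7, 6.0]
opening: 0.62
```

jog_arm:
  deltas:
    - {"gripper": 1,"translation": [0,0,0.3],"dr": [0,0,0]}
    - {"gripper": 1,"translation": [0,0,0.38],"dr": [0,0,0]}
    - {"gripper": 1,"translation": [0,0.2,0.3],"dr": [0,0,-0.04]}
    - {"gripper": 1,"translation": [0,0.33,0.2],"dr": [0,0,-0.063]}
    - {"gripper": 1,"translation": [0,0.33,0],"dr": [0,0,-0.063]}
    - {"gripper": 1,"translation": [0,0.33,0],"dr": [0,0,-0.063]}
    - {"gripper": 1,"translation": [0,0.33,0],"dr": [0,0,0]}
    - {"gripper": 1,"translation": [0,0.33,0],"dr": [0,0,0]}
    - {"gripper": 1,"translation": [0,0.33,0],"dr": [0,0,0]}
    - {"gripper": 1,"translation": [0,0.33,0],"dr": [0,0,0]}
    - {"gripper": 1,"translation": [0,0,0],"dr": [0,0,0]}
    - {"gripper": 1,"translation": [0,0,0],"dr": [0,0,0]}

```text
clock: 21.27
eef_pos: [451.7, 68.6, 153.2]
tcp_rot: [-3.14, 0.0, -1.502]
contact_force: [-0.3, -0.1, -0.9]
opening: 0.618
```

```bash
cat > hold.py <<'E'
from h import *
p,R,s=pose();print(p.round(1),s["tcp_rot"].round(3),round(s["opening"],3),s["contact_force"].round(1))
zt=p[2]-35.5+22
for q in bars("wrist",zt,p[:2],60):
    d=np.array([q[0]-p[0],q[1]-p[1]]);print(q,"along jaw",d@R[:2,0].round(1),"across(tool y)",(d@R[:2,1]).round(1))
E
python3 hold.py; python3 - <<'E'
from h import *
n="wrist";C=cam(n);im=r.grab_frame(n);cv2.imwrite("pics/w7.png",im)
for k,q in dict(c0=(451.4,64.7),c1=(445.5,154.5),c2=(439.7,244.3)).items():print(k,proj(n,[*q,13],C))
E
```

```text
[451.7  68.6 153.2] [-3.14   0.    -1.502] 0.618 [-0.3 -0.1 -0.9]
c0 [328.2 202.6]
c1 [226.9 202.5]
c2 [143.1 202.4]
```

```bash
python3 - <<'E'
from h import *
im=cv2.imread("pics/w7.png");hsv=cv2.cvtColor(im,cv2.COLOR_BGR2HSV)
p,R,s=pose();zt=p[2]-13.5;c=proj("wrist",[p[0],p[1],zt]);print("expect",c)
for v in(110,140,180):
    m=cv2.inRange(hsv,(0,70,15),(18,255,v))
    n,l,st,ce=cv2.connectedComponentsWithStats(m)
    print(v,[(st[i].tolist(),ce[i].round()) for i in range(1,n) if st[i,4]>60])
x,y=c.astype(int);print(hsv[y-30:y+60:8,x-30:x+31:15].tolist())
E
```

```text
expect [324.6 273.6]
110 [([21, 0, 18, 6, 70], array([30.,  2.])), ([51, 0, 19, 13, 86], array([61.,  6.])), ([420, 0, 33, 9, 157], array([439.,   3.])), ([427, 165, 67, 58, 2416], array([459., 194.])), ([271, 237, 111, 73, 6034], array([330., 271.])), ([546, 310, 59, 21, 119], array([571., 317.]))]
140 [([21, 0, 18, 6, 70], array([30.,  2.])), ([51, 0, 19, 13, 86], array([61.,  6.])), ([420, 0, 33, 9, 157], array([439.,   3.])), ([426, 164, 68, 59, 2455], array([459., 194.])), ([271, 227, 111, 83, 7053], array([329., 265.])), ([546, 310, 62, 22, 215], array([574., 317.]))]
180 [([21, 0, 18, 6, 70], array([30.,  2.])), ([51, 0, 19, 13, 86], array([61.,  6.])), ([420, 0, 33, 9, 157], array([439.,   3.])), ([426, 164, 68, 59, 2459], array([459., 194.])), ([271, 227, 111, 83, 7053], array([329., 265.])), ([546, 310, 64, 22, 595], array([578., 319.]))]
[[[5, 72, 71], [9, 77, 66], [7, 90, 65], [8, 93, 66], [10, 90, 65]], [[2, 73, 63], [9, 84, 64], [7, 92, 64], [12, 103, 57], [5, 77, 60]], [[6, 98, 65], [7, 104, 64], [10, 110, 65], [9, 92, 64], [8, 102, 65]], [[10, 103, 62], [4, 91, 59], [8, 83, 49], [18, 99, 44], [9, 71, 47]], [[8, 55, 51], [13, 65, 47], [13, 73, 49], [9, 74, 48], [12, 68, 49]], [[2, 85, 48], [16, 108, 45], [6, 95, 43], [11, 94, 46], [4, 91, 45]], [[15, 78, 46], [4, 88, 49], [8, 89, 43], [9, 83, 43], [9, 101, 43]], [[4, 80, 48], [9, 101, 43], [14, 116, 46], [9, 153, 35], [5, 67, 46]], [[9, 89, 46], [12, 100, 46], [9, 106, 41], [0, 68, 41], [14, 96, 40]], [[8, 27, 114], [14, 26, 106], [177, 25, 114], [8, 26, 109], [12, 27, 94]], [[7, 22, 103], [3, 24, 106], [9, 24, 107], [3, 24, 108], [13, 33, 93]], [[6, 24, 107], [3, 28, 111], [0, 19, 106], [13, 28, 110], [177, 25, 92]]]
```

```bash
python3 - <<'E'
import cv2
im=cv2.imread("pics/w7.png")[150:350,190:470];cv2.imwrite("pics/w7c.png",cv2.resize(im,None,fx=2.8,fy=2.8,interpolation=cv2.INTER_CUBIC))
E
```

```text
(no output)
```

View pics/w7c.png

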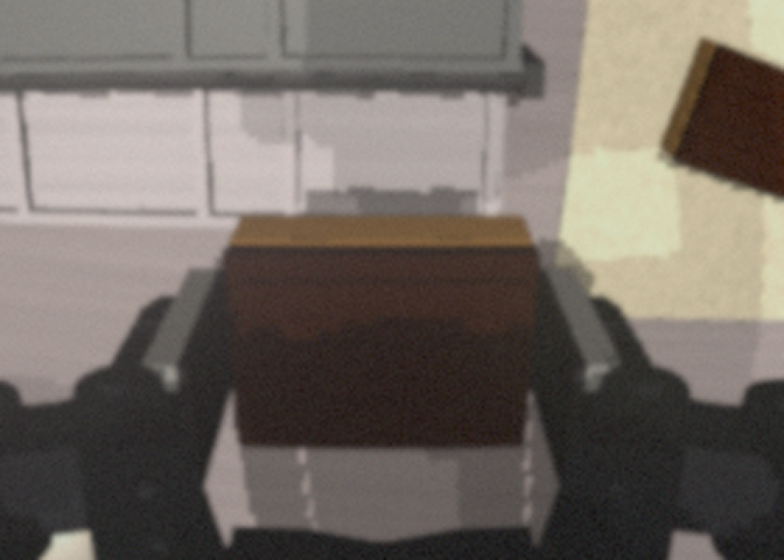

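```bash
python3 - <<'E'
from h import *
p,R,s=pose()
g=lambda x,y,z:at("wrist",((x+.5)/2.8-.5+190,(y+.5)/2.8-.5+150),z)
zt=p[2]-13.5
B=[g(232,247,zt),g(535,247,zt),g(526,443,zt),g(239,443,zt)];print("bar",B)
c=np.mean(B,0);d=(c-p)[:2];print("in hand: jaw",d@R[:2,0],"tooly",d@R[:2,1],c)
Bb=[g(232,216,zt-22),g(528,216,zt-22)];print("bottom front edge",Bb)
for z in(13,17):print("p0 z",z,"left",g(298,150,z),"right",g(484,150,z))
print("p0/p1 y lines z17:",[g(c,150,17)[1] for c in(26,208,298,484,503)])
print("wall top z32 row88",g(391,88,32),"wall foot",g(391,95,13),"front lip outer row 212",g(100,212,17),g(100,212,3))
E
```

```text
bar [array([468.3,  91.7, 139.5]), array([471.5,  42.4, 139.5]), array([432.8,  38.7, 139.5]), array([429.5,  90.6, 139.5])]
in hand: jaw 0.9272408898580464 tooly 1.169409038233303 [450.525  65.85  139.5  ]
bottom front edge [array([465.4,  95.2, 117.5]), array([469. ,  39.7, 117.5])]
p0 z 13 left [449.   91.5  13. ] right [452.8  34.3  13. ]
p0 z 17 left [450.1  91.2  17. ] right [453.8  34.9  17. ]
p0/p1 y lines z17: [np.float64(179.5), np.float64(119.0), np.float64(91.2), np.float64(34.9), np.float64(29.1)]
wall top z32 row88 [474.1  64.8  32. ] wall foot [468.1  64.2  13. ] front lip outer row 212 [425.3 154.6  17. ] [419.9 159.2   3. ]
```

jog_arm:
  deltas:
    - {"gripper": 1,"translation": [0.005,-0.041,-0.1],"dr": [0,0,0]}
    - {"gripper": 1,"translation": [0,0,-0.33],"dr": [0,0,0]}
    - {"gripper": 1,"translation": [0,0,-0.33],"dr": [0,0,0]}
    - {"gripper": 1,"translation": [0,0,-0.16],"dr": [0,0,0]}
    - {"gripper": 1,"translation": [0,0,-0.06],"dr": [0,0,0]}
    - {"gripper": 1,"translation": [0,0,-0.04],"dr": [0,0,0]}
    - {"gripper": 1,"translation": [0,0,0],"dr": [0,0,0]}
    - {"gripper": 1,"translation": [0,0,0],"dr": [0,0,0]}
    - {"gripper": 1,"translation": [0,0,0],"dr": [0,0,0]}

```text
clock: 22.12
eef_pos: [452.6, 62.2, 51.0]
tcp_rot: [-3.14, 0.0, -1.506]
contact_force: [-0.2, -0.0, -0.5]
opening: 0.626
```

jog_arm:
  deltas:
    - {"gripper": 1,"translation": [0,0,-0.015],"dr": [0,0,0]}
    - {"gripper": 1,"translation": [0,0,0],"dr": [0,0,0]}
    - {"gripper": 1,"translation": [0,0,0],"dr": [0,0,0]}

```text
clock: 22.37
eef_pos: [453.2, 62.9, 49.8]
tcp_rot: [-3.139, 0.0, -1.506]
contact_force: [-0.4, -0.5, 6.0]
opening: 0.621
```

jog_arm:
  deltas:
    - {"gripper": -0.6,"translation": [0,0,0],"dr": [0,0,0]}
    - {"gripper": -0.6,"translation": [0,0,0],"dr": [0,0,0]}
    - {"gripper": -0.6,"translation": [0,0,0],"dr": [0,0,0]}
    - {"gripper": -0.7,"translation": [0,0,0.1],"dr": [0,0,0]}
    - {"gripper": -0.7,"translation": [0,0,0.3],"dr": [0,0,0]}
    - {"gripper": -1,"translation": [0,0,0.38],"dr": [0,0,0]}
    - {"gripper": -1,"translation": [0,0,0.38],"dr": [0,0,0]}
    - {"gripper": -1,"translation": [0,0,0.35],"dr": [0,0,0]}
    - {"gripper": -1,"translation": [0,0,0],"dr": [0,0,0]}
    - {"gripper": -1,"translation": [0,0,0],"dr": [0,0,0]}

```text
clock: 23.2
eef_pos: [453.5, 63.2, 202.8]
tcp_rot: [-3.136, 0.0, -1.505]
contact_force: [-0.4, 0.4, -0.4]
opening: 1.0
```

```bash
python3 - <<'E'
from h import *
p,R,s=pose();print(p.round(1),s["tcp_rot"].round(3),s["qpos"].round(2))
for z in (35,):print("seated? z",z,bars("wrist",z,(451,64),50),bars("top",z,(451,64),50),bars("side",z,(451,64),50))
print("b wrist",bars("wrist",22,(465,-58),60),"top",bars("top",22,(465,-58),60),"side",bars("side",22,(465,-58),60))
im=r.grab_frame("wrist");cv2.imwrite("pics/w8.png",im)
E
```

```text
[453.5  63.2 202.8] [-3.136  0.    -1.505] [0.14 0.15 2.04 0.   0.94 1.64]
seated? z 35 [(449.9, 62.0, np.float64(1.659), 39.6, 49.4)] [(441.1, 60.2, np.float64(1.517), 45.2, 38.7)] [(445.1, 56.4, np.float64(1.622), 45.3, 58.2)]
b wrist [(469.0, -52.1, np.float64(1.341), 57.4, 38.6)] top [(462.6, -56.3, np.float64(1.343), 53.0, 39.1)] side [(464.2, -62.8, np.float64(1.242), 57.5, 36.0)]
```

jog_arm:
  deltas:
    - {"gripper": -1,"translation": [0.04,-0.3,0],"dr": [0,0,-0.05]}
    - {"gripper": -1,"translation": [0.04,-0.3,-0.12],"dr": [0,0,-0.05]}
    - {"gripper": -1,"translation": [0.04,-0.3,-0.3],"dr": [0,0,-0.05]}
    - {"gripper": -1,"translation": [0.02,-0.297,-0.3],"dr": [0,0,-0.04]}
    - {"gripper": -1,"translation": [0,0,0],"dr": [0,0,0]}
    - {"gripper": -1,"translation": [0,0,0],"dr": [0,0,0]}
    - {"gripper": -1,"translation": [0,0,0],"dr": [0,0,0]}

```text
clock: 24.13
eef_pos: [466.0, -55.4, 128.9]
tcp_rot: [3.141, 0.0, -1.804]
contact_force: [0.7, -1.2, -0.1]
opening: 0.998
```

```bash
python3 - <<'E'
from h import *
p,R,s=pose();print(p.round(1),s["tcp_rot"].round(3))
b=bars("wrist",22,(467,-57),60);print(b)
for q in b:
    d=np.array([q[0]-p[0],q[1]-p[1]]);print("jaw",d@R[:2,0],"tooly",d@R[:2,1])
print(R[:2,1])
E
```

```text
[466.  -55.4 128.9] [ 3.141  0.    -1.804]
[(469.9, -57.4, np.float64(1.324), 51.0, 41.2)]
jaw 1.0305485160415322 tooly -4.28314901343083
[-0.9730189   0.23072473]
```

jog_arm:
  deltas:
    - {"gripper": -1,"translation": [0.025,-0.006,-0.31],"dr": [0,0,-0.008]}
    - {"gripper": -1,"translation": [0,0,-0.31],"dr": [0,0,0]}
    - {"gripper": -1,"translation": [0,0,-0.315],"dr": [0,0,0]}
    - {"gripper": -1,"translation": [0,0,0],"dr": [0,0,0]}
    - {"gripper": -1,"translation": [0,0,0],"dr": [0,0,0]}
    - {"gripper": 1,"translation": [0,0,0],"dr": [0,0,0]}
    - {"gripper": 1,"translation": [0,0,0],"dr": [0,0,0]}
    - {"gripper": 1,"translation": [0,0,0],"dr": [0,0,0]}
    - {"gripper": 1,"translation": [0,0,0],"dr": [0,0,0]}
    - {"gripper": 1,"translation": [0,0,0],"dr": [0,0,0]}

```text
clock: 25.02
eef_pos: [470.1, -56.1, 37.8]
tcp_rot: [-3.137, 0.001, -1.816]
contact_force: [-0.3, 1.7, 7.9]
opening: 0.625
```

jog_arm:
  deltas:
    - {"gripper": 1,"translation": [0,0,0.25],"dr": [0,0,0]}
    - {"gripper": 1,"translation": [0,0,0.38],"dr": [0,0,0]}
    - {"gripper": 1,"translation": [0,0.1,0.38],"dr": [0,0,0]}
    - {"gripper": 1,"translation": [-0.03,0.33,0.17],"dr": [0,0,0.05]}
    - {"gripper": 1,"translation": [-0.03,0.33,0],"dr": [0,0,0.05]}
    - {"gripper": 1,"translation": [-0.03,0.33,0],"dr": [0,0,0.05]}
    - {"gripper": 1,"translation": [-0.03,0.33,0],"dr": [0,0,0.048]}
    - {"gripper": 1,"translation": [-0.03,0.34,0],"dr": [0,0,0]}
    - {"gripper": 1,"translation": [-0.03,0.34,0],"dr": [0,0,0]}
    - {"gripper": 1,"translation": [0,0,0],"dr": [0,0,0]}
    - {"gripper": 1,"translation": [0,0,0],"dr": [0,0,0]}
    - {"gripper": 1,"translation": [0,0,0],"dr": [0,0,0]}

```text
clock: 26.02
eef_pos: [450.7, 153.7, 154.6]
tcp_rot: [-3.14, 0.0, -1.504]
contact_force: [0.1, -0.1, 0.0]
opening: 0.617
```

```bash
cat > inhand.py <<'E'
from h import *
p,R,s=pose();print(p.round(1),s["tcp_rot"].round(3),round(s["opening"],3))
im=r.grab_frame("wrist");cv2.imwrite("pics/inhand.png",im);hsv=cv2.cvtColor(im,cv2.COLOR_BGR2HSV)
# column profile through the bar's middle: V of column band, rows 200..320
b=hsv[200:325,310:340].astype(float).mean(1)
d=np.abs(np.diff(b,axis=0)).sum(1);i=np.argsort(-d)[:8]+200
print(sorted(i.tolist()))
for k in range(215,320,4):print(k,b[k-200].round().astype(int).tolist(),end=" ")
E
python3 inhand.py; python3 - <<'E'
import cv2;im=cv2.cvtColor(cv2.imread("pics/w7.png"),cv2.COLOR_BGR2HSV)
b=im[200:325,310:340].astype(float).mean(1)
print("\nREF")
for k in range(215,320,4):print(k,b[k-200].round().astype(int).tolist(),end=" ")
E
```

```text
[450.7 153.7 154.6] [-3.14   0.    -1.504] 0.617
[214, 221, 222, 232, 233, 284, 303, 304]
215 [19, 18, 152] 219 [7, 18, 131] 223 [14, 89, 122] 227 [16, 120, 122] 231 [16, 128, 129] 235 [8, 69, 62] 239 [7, 92, 71] 243 [7, 92, 69] 247 [7, 93, 68] 251 [8, 101, 68] 255 [8, 101, 67] 259 [7, 102, 64] 263 [8, 98, 61] 267 [8, 78, 49] 271 [7, 82, 50] 275 [19, 86, 49] 279 [20, 85, 48] 283 [14, 89, 47] 287 [20, 87, 46] 291 [7, 85, 47] 295 [20, 88, 47] 299 [8, 83, 46] 303 [13, 77, 49] 307 [7, 26, 112] 311 [17, 24, 108] 315 [12, 23, 109] 319 [12, 24, 106] 
REF
215 [6, 18, 172] 219 [19, 18, 117] 223 [24, 16, 118] 227 [15, 80, 111] 231 [16, 119, 116] 235 [16, 124, 125] 239 [9, 65, 61] 243 [7, 85, 67] 247 [7, 89, 66] 251 [8, 88, 61] 255 [7, 95, 65] 259 [7, 100, 64] 263 [8, 89, 57] 267 [13, 76, 50] 271 [25, 76, 48] 275 [15, 80, 47] 279 [24, 84, 46] 283 [8, 84, 45] 287 [13, 87, 45] 291 [25, 89, 43] 295 [19, 84, 44] 299 [27, 97, 44] 303 [24, 80, 44] 307 [30, 86, 43] 311 [12, 28, 99] 315 [13, 24, 110] 319 [7, 25, 109]
```

jog_arm:
  deltas:
    - {"gripper": 1,"translation": [-0.05,-0.004,-0.1],"dr": [0,0,0]}
    - {"gripper": 1,"translation": [0,0,-0.33],"dr": [0,0,0]}
    - {"gripper": 1,"translation": [0,0,-0.33],"dr": [0,0,0]}
    - {"gripper": 1,"translation": [0,0,-0.16],"dr": [0,0,0]}
    - {"gripper": 1,"translation": [0,0,-0.06],"dr": [0,0,0]}
    - {"gripper": 1,"translation": [0,0,-0.04],"dr": [0,0,0]}
    - {"gripper": 1,"translation": [0,0,0],"dr": [0,0,0]}
    - {"gripper": 1,"translation": [0,0,0],"dr": [0,0,0]}
    - {"gripper": 1,"translation": [0,0,0],"dr": [0,0,0]}

```text
clock: 26.82
eef_pos: [446.3, 152.8, 52.5]
tcp_rot: [-3.14, 0.0, -1.506]
contact_force: [0.6, -0.7, -0.6]
opening: 0.618
```

jog_arm:
  deltas:
    - {"gripper": 1,"translation": [0,0,-0.018],"dr": [0,0,0]}
    - {"gripper": 1,"translation": [0,0,0],"dr": [0,0,0]}
    - {"gripper": 1,"translation": [0,0,0],"dr": [0,0,0]}

```text
clock: 27.07
eef_pos: [446.9, 153.1, 51.1]
tcp_rot: [-3.138, 0.0, -1.505]
contact_force: [1.2, -3.7, 9.9]
opening: 0.627
```

jog_arm:
  deltas:
    - {"gripper": -0.5,"translation": [0,0,0],"dr": [0,0,0]}
    - {"gripper": -0.5,"translation": [0,0,0],"dr": [0,0,0]}
    - {"gripper": -0.5,"translation": [0,0,0],"dr": [0,0,0]}
    - {"gripper": -0.5,"translation": [0,0,0.1],"dr": [0,0,0]}
    - {"gripper": -0.6,"translation": [0,0,0.3],"dr": [0,0,0]}
    - {"gripper": -1,"translation": [0,0,0.38],"dr": [0,0,0]}
    - {"gripper": -1,"translation": [0,0,0.38],"dr": [0,0,0]}
    - {"gripper": -1,"translation": [0,0,0.35],"dr": [0,0,0]}
    - {"gripper": -1,"translation": [0,0,0],"dr": [0,0,0]}
    - {"gripper": -1,"translation": [0,0,0],"dr": [0,0,0]}

```text
clock: 27.9
eef_pos: [446.8, 153.9, 203.6]
tcp_rot: [-3.136, 0.001, -1.505]
contact_force: [-1.1, 0.3, -1.0]
opening: 1.001
```

```bash
python3 - <<'E'
from h import *
p,R,s=pose();print(p.round(1))
print(bars("wrist",35,(447,110),110),"ref pockets cam ~(450.5,63),(444.7,152.5)")
print("a",bars("top",42,(653,-8),60),bars("side",42,(653,-8),60))
E
```

```text
[446.8 153.9 203.6]
[(449.1, 64.3, np.float64(1.653), 39.2, 55.4), (444.9, 152.0, np.float64(1.639), 38.4, 50.3)] ref pockets cam ~(450.5,63),(444.7,152.5)
a [(651.5, -7.5, np.float64(3.081), 33.4, 52.0)] [(654.7, -9.6, np.float64(2.969), 40.7, 55.9)]
```

jog_arm:
  deltas:
    - {"gripper": -1,"translation": [0.2,-0.16,0],"dr": [0,0,0.075]}
    - {"gripper": -1,"translation": [0.21,-0.16,0],"dr": [0,0,0.075]}
    - {"gripper": -1,"translation": [0.21,-0.16,0],"dr": [0,0,0.075]}
    - {"gripper": -1,"translation": [0.21,-0.16,0],"dr": [0,0,0.075]}
    - {"gripper": -1,"translation": [0.21,-0.16,0],"dr": [0,0,0.075]}
    - {"gripper": -1,"translation": [0.21,-0.16,0],"dr": [0,0,0.075]}
    - {"gripper": -1,"translation": [0.21,-0.16,0],"dr": [0,0,0.075]}
    - {"gripper": -1,"translation": [0.21,-0.16,0],"dr": [0,0,0.075]}
    - {"gripper": -1,"translation": [0.21,-0.16,0],"dr": [0,0,0.075]}
    - {"gripper": -1,"translation": [0.21,-0.17,0],"dr": [0,0,0.075]}
    - {"gripper": -1,"translation": [0,0,-0.2],"dr": [0,0,0.075]}
    - {"gripper": -1,"translation": [0,0,-0.2],"dr": [0,0,0.075]}

```text
clock: 29.05
eef_pos: [655.6, -8.7, 159.2]
tcp_rot: [-3.141, 0.0, -0.087]
contact_force: [-0.5, 0.2, -0.5]
opening: 1.003
```

jog_arm:
  deltas:
    - {"gripper": -1,"translation": [0,0,0],"dr": [0,0,0]}
    - {"gripper": -1,"translation": [0,0,0],"dr": [0,0,0]}
    - {"gripper": -1,"translation": [0,0,0],"dr": [0,0,0]}

```text
clock: 29.3
eef_pos: [654.4, -7.4, 160.7]
tcp_rot: [-3.141, 0.001, -0.095]
contact_force: [0.5, 0.6, -0.2]
opening: 1.0
```

```bash
python3 - <<'E'
from h import *
p,R,s=pose();print(p.round(1),s["tcp_rot"].round(3))
b=bars("wrist",42,(655,-8),60);print(b)
for q in b:
    d=np.array([q[0]-p[0],q[1]-p[1]]);print("jaw",d@R[:2,0],"tooly",d@R[:2,1])
print(R[:2,1])
E
```

```text
[654.4  -7.4 160.7] [-3.141e+00  1.000e-03 -9.500e-02]
[]
[-0.09484807 -0.99549149]
```

```bash
python3 - <<'E'
from h import *
p,R,s=pose()
im=r.grab_frame("wrist");cv2.imwrite("pics/w9.png",im);hsv=cv2.cvtColor(im,cv2.COLOR_BGR2HSV);C=cam("wrist")
print(proj("wrist",[655,-8,42],C))
for v in(90,110,140):
    m=cv2.inRange(hsv,(0,70,15),(18,255,v));m=cv2.morphologyEx(m,cv2.MORPH_OPEN,np.ones((3,3)))
    for c in cv2.findContours(m,cv2.RETR_EXTERNAL,cv2.CHAIN_APPROX_NONE)[0]:
        if cv2.contourArea(c)<200:continue
        w=np.array([at("wrist",q,42,C)[:2] for q in c[:,0]],np.float32);print(v,cv2.boundingRect(c),np.round(cv2.minAreaRect(w)[0],1),np.round(cv2.minAreaRect(w)[1:][0],1),cv2.minAreaRect(w)[2])
b=hsv[150:330,310:340].astype(float).mean(1)
for k in range(150,300,4):print(k,b[k-150].round().astype(int).tolist(),end=" ")
E
```

```text
[324.4 207.8]
90 (299, 179, 65, 28) [661.    3.4] [21.6 50.3] 82.00000762939453
90 (86, 124, 39, 60) [457.2  61.8] [39.9 49.7] 4.030911922454834
90 (76, 37, 34, 59) [452.6 146.3] [39.6 54.6] 4.318235874176025
110 (299, 178, 65, 29) [661.2   3.9] [22.6 50.4] 81.89584350585938
110 (86, 124, 39, 60) [457.2  61.8] [39.9 49.7] 4.030911922454834
110 (76, 37, 34, 60) [452.6 146. ] [39.6 55.1] 4.318235874176025
140 (299, 177, 65, 30) [661.3   4.2] [23.2 50.3] 82.31232452392578
140 (86, 124, 39, 60) [457.2  61.8] [39.9 49.7] 4.030911922454834
140 (76, 37, 34, 60) [452.6 146. ] [39.6 55.1] 4.318235874176025
150 [8, 26, 172] 154 [8, 26, 172] 158 [8, 26, 171] 162 [8, 27, 169] 166 [18, 30, 132] 170 [39, 12, 219] 174 [44, 12, 219] 178 [16, 87, 114] 182 [9, 89, 81] 186 [8, 81, 76] 190 [9, 87, 80] 194 [9, 84, 73] 198 [8, 86, 78] 202 [9, 76, 71] 206 [14, 63, 63] 210 [10, 54, 58] 214 [10, 53, 59] 218 [10, 56, 61] 222 [10, 51, 60] 226 [10, 48, 63] 230 [20, 31, 144] 234 [21, 31, 185] 238 [21, 29, 130] 242 [19, 28, 129] 246 [26, 17, 143] 250 [28, 13, 163] 254 [27, 13, 164] 258 [28, 13, 163] 262 [28, 13, 163] 266 [28, 13, 163] 270 [28, 13, 164] 274 [27, 13, 164] 278 [28, 12, 161] 282 [28, 5, 152] 286 [16, 10, 169] 290 [14, 10, 171] 294 [16, 10, 172] 298 [13, 11, 173]
```

```bash
python3 - <<'E'
from h import *
p,R,s=pose()
f,b=at("wrist",(331,180.5),42),at("wrist",(331,228.5),42);c=(f+b)/2;print(f,b,c)
d=(c-p)[:2];print("jaw",d@R[:2,0],"tooly",d@R[:2,1])
E
```

```text
[662.2  13.6  42. ] [658.7 -26.   42. ] [660.45  -6.2   42.  ]
jaw 5.257875623095173 tooly -1.6094548801772448
```

jog_arm:
  deltas:
    - {"gripper": -1,"translation": [0.045,0.007,-0.35],"dr": [0,0,-0.028]}
    - {"gripper": -1,"translation": [0,0,-0.35],"dr": [0,0,0]}
    - {"gripper": -1,"translation": [0,0,-0.345],"dr": [0,0,0]}
    - {"gripper": -1,"translation": [0,0,0],"dr": [0,0,0]}
    - {"gripper": -1,"translation": [0,0,0],"dr": [0,0,0]}
    - {"gripper": 1,"translation": [0,0,0],"dr": [0,0,0]}
    - {"gripper": 1,"translation": [0,0,0],"dr": [0,0,0]}
    - {"gripper": 1,"translation": [0,0,0],"dr": [0,0,0]}
    - {"gripper": 1,"translation": [0,0,0],"dr": [0,0,0]}
    - {"gripper": 1,"translation": [0,0,0],"dr": [0,0,0]}

```text
clock: 30.23
eef_pos: [660.9, -6.8, 59.4]
tcp_rot: [-3.14, -0.004, -0.136]
contact_force: [-0.6, 0.3, 6.7]
opening: 0.619
```

jog_arm:
  deltas:
    - {"gripper": 1,"translation": [0,0,0.2],"dr": [0,0,0]}
    - {"gripper": 1,"translation": [0,0,0.38],"dr": [0,0,0]}
    - {"gripper": 1,"translation": [0,0,0.38],"dr": [0,0,0]}
    - {"gripper": 1,"translation": [-0.1,0.1,0.2],"dr": [0,0,-0.07]}
    - {"gripper": 1,"translation": [-0.2,0.25,0],"dr": [0,0,-0.073]}
    - {"gripper": 1,"translation": [-0.2,0.25,0],"dr": [0,0,-0.073]}
    - {"gripper": 1,"translation": [-0.2,0.25,0],"dr": [0,0,-0.073]}
    - {"gripper": 1,"translation": [-0.2,0.25,0],"dr": [0,0,-0.073]}
    - {"gripper": 1,"translation": [-0.2,0.25,0],"dr": [0,0,-0.073]}
    - {"gripper": 1,"translation": [-0.2,0.25,0],"dr": [0,0,-0.073]}
    - {"gripper": 1,"translation": [-0.2,0.25,0],"dr": [0,0,-0.073]}
    - {"gripper": 1,"translation": [-0.2,0.25,0],"dr": [0,0,-0.073]}

```text
clock: 31.23
eef_pos: [488.6, 204.4, 174.2]
tcp_rot: [-3.138, 0.0, -1.169]
contact_force: [1.4, 0.2, -0.6]
opening: 0.621
```

jog_arm:
  deltas:
    - {"gripper": 1,"translation": [-0.2,0.2,-0.18],"dr": [0,0,-0.073]}
    - {"gripper": 1,"translation": [-0.2,0.2,0],"dr": [0,0,-0.073]}
    - {"gripper": 1,"translation": [-0.09,0,0],"dr": [0,0,-0.073]}
    - {"gripper": 1,"translation": [0,0,0],"dr": [0,0,-0.068]}
    - {"gripper": 1,"translation": [0,0,0],"dr": [0,0,0]}
    - {"gripper": 1,"translation": [0,0,0],"dr": [0,0,0]}
    - {"gripper": 1,"translation": [0,0,0],"dr": [0,0,0]}

```text
clock: 31.82
eef_pos: [440.9, 243.3, 155.4]
tcp_rot: [-3.139, 0.001, -1.61]
contact_force: [0.3, -0.2, -0.8]
opening: 0.62
```

```bash
python3 inhand.py
```

```text
[440.9 243.3 155.4] [-3.139e+00  1.000e-03 -1.610e+00] 0.62
[214, 215, 223, 224, 225, 296, 297, 298]
215 [13, 63, 133] 219 [16, 122, 129] 223 [15, 124, 127] 227 [7, 75, 67] 231 [7, 94, 75] 235 [6, 91, 72] 239 [8, 96, 72] 243 [7, 103, 73] 247 [7, 102, 70] 251 [8, 105, 68] 255 [7, 107, 70] 259 [7, 102, 63] 263 [6, 95, 61] 267 [7, 87, 53] 271 [13, 86, 51] 275 [6, 87, 51] 279 [7, 84, 49] 283 [8, 85, 51] 287 [14, 90, 50] 291 [13, 85, 51] 295 [8, 83, 51] 299 [7, 28, 111] 303 [18, 24, 120] 307 [6, 24, 119] 311 [7, 25, 115] 315 [6, 24, 115] 319 [4, 24, 115]
```

jog_arm:
  deltas:
    - {"gripper": 1,"translation": [-0.142,-0.326,0],"dr": [0,0,0.033]}
    - {"gripper": 1,"translation": [-0.142,-0.326,0],"dr": [0,0,0.033]}
    - {"gripper": 1,"translation": [-0.142,-0.326,0],"dr": [0,0,0]}
    - {"gripper": 1,"translation": [-0.142,-0.326,0],"dr": [0,0,0]}
    - {"gripper": 1,"translation": [-0.142,-0.326,0],"dr": [0,0,0]}
    - {"gripper": 1,"translation": [0,0,-0.3],"dr": [0,0,0]}
    - {"gripper": 1,"translation": [0,0,-0.38],"dr": [0,0,0]}
    - {"gripper": 1,"translation": [0,0,-0.38],"dr": [0,0,0]}
    - {"gripper": 1,"translation": [0,0,-0.08],"dr": [0,0,0]}
    - {"gripper": 1,"translation": [0,0,0],"dr": [0,0,0]}
    - {"gripper": 1,"translation": [0,0,0],"dr": [0,0,0]}
    - {"gripper": 1,"translation": [0,0,0],"dr": [0,0,0]}

```text
clock: 32.87
eef_pos: [369.7, 80.2, 41.1]
tcp_rot: [-3.14, 0.0, -1.509]
contact_force: [0.3, -0.1, -0.5]
opening: 0.614
```

jog_arm:
  deltas:
    - {"gripper": 1,"translation": [0,0,-0.022],"dr": [0,0,0]}
    - {"gripper": 1,"translation": [0,0,0],"dr": [0,0,0]}
    - {"gripper": -0.7,"translation": [0,0,0],"dr": [0,0,0]}
    - {"gripper": -0.7,"translation": [0,0,0],"dr": [0,0,0]}
    - {"gripper": -0.7,"translation": [0.07,0.005,-0.03],"dr": [0,0,0]}
    - {"gripper": -0.7,"translation": [0,0,0],"dr": [0,0,0]}
    - {"gripper": -0.7,"translation": [0,0,0],"dr": [0,0,0]}
    - {"gripper": 1,"translation": [0,0,0],"dr": [0,0,0]}
    - {"gripper": 1,"translation": [0,0,0],"dr": [0,0,0]}
    - {"gripper": 1,"translation": [0,0,0],"dr": [0,0,0]}
    - {"gripper": 1,"translation": [0,0,0],"dr": [0,0,0]}
    - {"gripper": 1,"translation": [0,0,0],"dr": [0,0,0]}

```text
clock: 33.87
eef_pos: [376.0, 80.6, 35.4]
tcp_rot: [-3.141, 0.0, -1.51]
contact_force: [-1.4, -0.2, 5.3]
opening: 0.624
```

jog_arm:
  deltas:
    - {"gripper": 1,"translation": [0,0,0.3],"dr": [0,0,0]}
    - {"gripper": 1,"translation": [0,0,0.38],"dr": [0,0,0]}
    - {"gripper": 1,"translation": [0,0,0.38],"dr": [0,0,0]}
    - {"gripper": 1,"translation": [0,0,0.12],"dr": [0,0,0]}
    - {"gripper": 1,"translation": [0.135,0.326,0],"dr": [0,0,0]}
    - {"gripper": 1,"translation": [0.135,0.326,0],"dr": [0,0,0]}
    - {"gripper": 1,"translation": [0.135,0.326,0],"dr": [0,0,0]}
    - {"gripper": 1,"translation": [0.135,0.326,0],"dr": [0,0,0]}
    - {"gripper": 1,"translation": [0.135,0.322,0],"dr": [0,0,0]}
    - {"gripper": 1,"translation": [0,0,0],"dr": [0,0,0]}
    - {"gripper": 1,"translation": [0,0,0],"dr": [0,0,0]}
    - {"gripper": 1,"translation": [0,0,0],"dr": [0,0,0]}

```text
clock: 34.87
eef_pos: [442.8, 242.9, 152.7]
tcp_rot: [3.141, -0.001, -1.509]
contact_force: [-0.5, -0.3, -0.5]
opening: 0.621
```

```bash
python3 inhand.py|head -2
```

```text
[442.8 242.9 152.7] [ 3.141e+00 -1.000e-03 -1.509e+00] 0.621
[218, 227, 228, 229, 239, 240, 310, 311]
```

jog_arm:
  deltas:
    - {"gripper": 1,"translation": [0,0,-0.1],"dr": [0,0,0]}
    - {"gripper": 1,"translation": [0,0,-0.33],"dr": [0,0,0]}
    - {"gripper": 1,"translation": [0,0,-0.33],"dr": [0,0,0]}
    - {"gripper": 1,"translation": [0,0,-0.15],"dr": [0,0,0]}
    - {"gripper": 1,"translation": [0,0,-0.06],"dr": [0,0,0]}
    - {"gripper": 1,"translation": [0,0,-0.045],"dr": [0,0,0]}
    - {"gripper": 1,"translation": [0,0,0],"dr": [0,0,0]}
    - {"gripper": 1,"translation": [0,0,0],"dr": [0,0,0]}
    - {"gripper": 1,"translation": [0,0,0],"dr": [0,0,0]}

```text
clock: 35.67
eef_pos: [444.2, 243.2, 52.5]
tcp_rot: [-3.14, 0.001, -1.51]
contact_force: [-0.2, -0.3, -0.9]
opening: 0.624
```

jog_arm:
  deltas:
    - {"gripper": 1,"translation": [0,0,-0.015],"dr": [0,0,0]}
    - {"gripper": 1,"translation": [0,0,0],"dr": [0,0,0]}
    - {"gripper": 1,"translation": [0,0,0],"dr": [0,0,0]}

```text
clock: 35.92
eef_pos: [444.4, 243.5, 50.9]
tcp_rot: [-3.139, 0.001, -1.51]
contact_force: [1.3, -2.0, 5.7]
opening: 0.619
```

jog_arm:
  deltas:
    - {"gripper": 1,"translation": [-0.015,0,0],"dr": [0,0,0]}
    - {"gripper": 1,"translation": [0,0,0],"dr": [0,0,0]}
    - {"gripper": 1,"translation": [0,0,0],"dr": [0,0,0]}

```text
clock: 36.17
eef_pos: [443.0, 243.7, 51.0]
tcp_rot: [-3.139, 0.001, -1.51]
contact_force: [1.4, -0.8, 6.3]
opening: 0.622
```

jog_arm:
  deltas:
    - {"gripper": -0.35,"translation": [0,0,0],"dr": [0,0,0]}
    - {"gripper": -0.4,"translation": [0,0,0],"dr": [0,0,0]}
    - {"gripper": -0.4,"translation": [0,0,0],"dr": [0,0,0]}
    - {"gripper": -0.4,"translation": [0,0,0.1],"dr": [0,0,0]}
    - {"gripper": -0.4,"translation": [0,0,0.3],"dr": [0,0,0]}
    - {"gripper": -1,"translation": [0,0,0.38],"dr": [0,0,0]}
    - {"gripper": -1,"translation": [0,-0.3,0.38],"dr": [0,0,0]}
    - {"gripper": -1,"translation": [0,-0.3,0.38],"dr": [0,0,0]}
    - {"gripper": -1,"translation": [0,-0.3,0.3],"dr": [0,0,0]}
    - {"gripper": -1,"translation": [0,0,0],"dr": [0,0,0]}
    - {"gripper": -1,"translation": [0,0,0],"dr": [0,0,0]}
    - {"gripper": -1,"translation": [0,0,0],"dr": [0,0,0]}

```text
clock: 37.17
eef_pos: [441.8, 162.3, 223.2]
tcp_rot: [-3.141, 0.001, -1.511]
contact_force: [-0.7, 0.8, -0.3]
opening: 0.999
```

```bash
python3 - <<'E'
from h import *
p,R,s=pose();print(p.round(1))
b=bars("wrist",35,(445,154),140);print(b)
im=r.grab_frame("wrist");cv2.imwrite("pics/w10raw.png",im)
ps=[proj("wrist",[*q,20]) for q in((451,64),(445,154),(439,244))];print(ps)
x0,y0=int(min(q[0] for q in ps))-60,int(min(q[1] for q in ps))-50;x1,y1=int(max(q[0] for q in ps))+60,int(max(q[1] for q in ps))+60
x0=max(x0,0);y0=max(y0,0);c=im[y0:y1,x0:x1];k=min(800/c.shape[1],600/c.shape[0]);cv2.imwrite("pics/w10.png",cv2.resize(c,None,fx=k,fy=k,interpolation=cv2.INTER_CUBIC));print(x0,y0,k)
E
```

```text
[441.8 162.3 223.2]
[(449.2, 64.1, np.float64(1.653), 38.8, 55.3), (439.6, 240.3, np.float64(1.631), 38.1, 53.9), (444.9, 151.8, np.float64(1.635), 38.5, 50.3)]
[array([416.5, 183.1]), array([333.3, 182.9]), array([249. , 183.8])]
189 132 2.7874564459930316
```

View pics/w10.png

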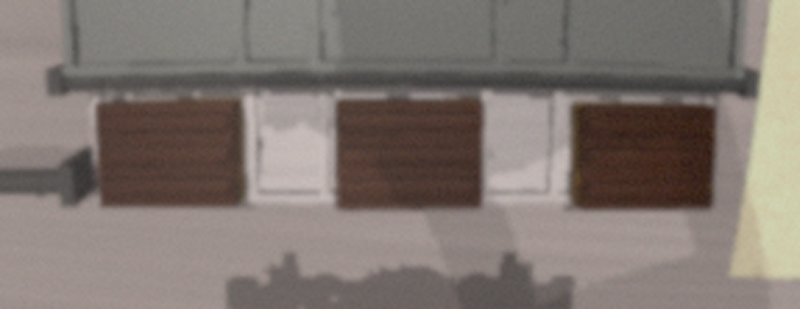

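jog_arm:
  deltas:
    - {"gripper": 1,"translation": [-0.05,0.27,-0.35],"dr": [0,0,0]}
    - {"gripper": 1,"translation": [-0.05,0.27,-0.36],"dr": [0,0,0]}
    - {"gripper": 1,"translation": [-0.05,0.27,-0.36],"dr": [0,0,0]}
    - {"gripper": 1,"translation": [0,0,-0.36],"dr": [0,0,0]}
    - {"gripper": 1,"translation": [0,0,0],"dr": [0,0,0]}
    - {"gripper": 1,"translation": [0,0,0],"dr": [0,0,0]}
    - {"gripper": 1,"translation": [0,0,-0.12],"dr": [0,0,0]}
    - {"gripper": 1,"translation": [0,0,0],"dr": [0,0,0]}
    - {"gripper": 1,"translation": [0,0,0],"dr": [0,0,0]}

```text
clock: 38.02
eef_pos: [428.8, 237.1, 77.5]
tcp_rot: [-3.14, 0.001, -1.51]
contact_force: [-0.5, -0.0, 0.3]
opening: -0.006
```

jog_arm:
  deltas:
    - {"gripper": 1,"translation": [0,0,-0.03],"dr": [0,0,0]}
    - {"gripper": 1,"translation": [0,0,0],"dr": [0,0,0]}
    - {"gripper": 1,"translation": [0,0,0],"dr": [0,0,0]}

```text
clock: 38.27
eef_pos: [428.7, 237.2, 73.9]
tcp_rot: [-3.14, 0.001, -1.51]
contact_force: [-0.7, -0.2, -0.1]
opening: 0.001
```

jog_arm:
  deltas:
    - {"gripper": 1,"translation": [0,0,-0.02],"dr": [0,0,0]}
    - {"gripper": 1,"translation": [0,0,0],"dr": [0,0,0]}
    - {"gripper": 1,"translation": [0,0,0],"dr": [0,0,0]}

```text
clock: 38.52
eef_pos: [428.3, 237.1, 71.2]
tcp_rot: [-3.141, 0.0, -1.51]
contact_force: [0.2, 0.4, -0.1]
opening: -0.001
```

jog_arm:
  deltas:
    - {"gripper": 1,"translation": [0,0,-0.05],"dr": [0,0,0]}
    - {"gripper": 1,"translation": [0,0,0],"dr": [0,0,0]}
    - {"gripper": 1,"translation": [0,0,0],"dr": [0,0,0]}

```text
clock: 38.77
eef_pos: [428.0, 237.0, 65.7]
tcp_rot: [-3.142, -0.0, -1.51]
contact_force: [-0.6, 0.1, -0.4]
opening: 0.001
```

jog_arm:
  deltas:
    - {"gripper": 1,"translation": [0,0,-0.02],"dr": [0,0,0]}
    - {"gripper": 1,"translation": [0,0,0],"dr": [0,0,0]}
    - {"gripper": 1,"translation": [0,0,0],"dr": [0,0,0]}

```text
clock: 39.02
eef_pos: [428.3, 237.2, 64.0]
tcp_rot: [-3.141, 0.0, -1.51]
contact_force: [-0.2, -0.9, -0.5]
opening: 0.001
```

jog_arm:
  deltas:
    - {"gripper": 1,"translation": [0,0,-0.02],"dr": [0,0,0]}
    - {"gripper": 1,"translation": [0,0,0],"dr": [0,0,0]}
    - {"gripper": 1,"translation": [0,0,0],"dr": [0,0,0]}

```text
clock: 39.27
eef_pos: [428.3, 237.2, 63.2]
tcp_rot: [-3.141, 0.0, -1.51]
contact_force: [-5.5, -1.7, 19.2]
opening: 0.001
```

jog_arm:
  deltas:
    - {"gripper": 1,"translation": [0,0,-0.02],"dr": [0,0,0]}
    - {"gripper": 1,"translation": [0,0,0],"dr": [0,0,0]}
    - {"gripper": 1,"translation": [0,0,0],"dr": [0,0,0]}

```text
clock: 39.52
eef_pos: [428.4, 237.3, 62.7]
tcp_rot: [-3.14, 0.0, -1.51]
contact_force: [-9.7, -6.4, 44.3]
opening: -0.001
```

jog_arm:
  deltas:
    - {"gripper": 1,"translation": [0,0,0.12],"dr": [0,0,0]}
    - {"gripper": 1,"translation": [0.24,0,0],"dr": [0,0,0]}
    - {"gripper": 1,"translation": [0,0,0],"dr": [0,0,0]}
    - {"gripper": 1,"translation": [0,0,-0.1],"dr": [0,0,0]}
    - {"gripper": 1,"translation": [0,0,0],"dr": [0,0,0]}
    - {"gripper": 1,"translation": [0,0,0],"dr": [0,0,0]}

```text
clock: 40.02
eef_pos: [451.7, 237.0, 61.3]
tcp_rot: [-3.142, -0.0, -1.51]
contact_force: [1.3, -0.7, 0.8]
opening: 0.004
```

jog_arm:
  deltas:
    - {"gripper": 1,"translation": [0,0,0.1],"dr": [0,0,0]}
    - {"gripper": 1,"translation": [-0.19,-0.3,0],"dr": [0,0,0]}
    - {"gripper": 1,"translation": [0,-0.3,0],"dr": [0,0,0]}
    - {"gripper": 1,"translation": [0,-0.25,0],"dr": [0,0,0]}
    - {"gripper": 1,"translation": [0,0,0],"dr": [0,0,0]}
    - {"gripper": 1,"translation": [0,0,0],"dr": [0,0,0]}
    - {"gripper": 1,"translation": [0,0,-0.1],"dr": [0,0,0]}
    - {"gripper": 1,"translation": [0,0,0],"dr": [0,0,0]}
    - {"gripper": 1,"translation": [0,0,0],"dr": [0,0,0]}

```text
clock: 40.77
eef_pos: [434.2, 153.0, 63.0]
tcp_rot: [-3.139, 0.0, -1.508]
contact_force: [-3.0, -5.6, 26.9]
opening: 0.007
```

jog_arm:
  deltas:
    - {"gripper": 1,"translation": [0,0,0.1],"dr": [0,0,0]}
    - {"gripper": 1,"translation": [0.25,0,0],"dr": [0,0,0]}
    - {"gripper": 1,"translation": [0,0,0],"dr": [0,0,0]}
    - {"gripper": 1,"translation": [0,0,-0.1],"dr": [0,0,0]}
    - {"gripper": 1,"translation": [0,0,0],"dr": [0,0,0]}
    - {"gripper": 1,"translation": [0,0,0],"dr": [0,0,0]}

```text
clock: 41.27
eef_pos: [457.8, 152.6, 61.1]
tcp_rot: [-3.141, 0.0, -1.509]
contact_force: [0.4, 0.2, 1.0]
opening: -0.001
```

jog_arm:
  deltas:
    - {"gripper": 1,"translation": [0,0,0.1],"dr": [0,0,0]}
    - {"gripper": 1,"translation": [-0.19,-0.3,0],"dr": [0,0,0]}
    - {"gripper": 1,"translation": [0,-0.3,0],"dr": [0,0,0]}
    - {"gripper": 1,"translation": [0,-0.29,0],"dr": [0,0,0]}
    - {"gripper": 1,"translation": [0,0,0],"dr": [0,0,0]}
    - {"gripper": 1,"translation": [0,0,0],"dr": [0,0,0]}
    - {"gripper": 1,"translation": [0,0,-0.1],"dr": [0,0,0]}
    - {"gripper": 1,"translation": [0,0,0],"dr": [0,0,0]}
    - {"gripper": 1,"translation": [0,0,0],"dr": [0,0,0]}

```text
clock: 42.02
eef_pos: [440.0, 63.8, 62.9]
tcp_rot: [-3.14, -0.0, -1.508]
contact_force: [-3.5, -6.8, 27.1]
opening: -0.0
```

jog_arm:
  deltas:
    - {"gripper": 1,"translation": [0,0,0.1],"dr": [0,0,0]}
    - {"gripper": 1,"translation": [0.25,0,0],"dr": [0,0,0]}
    - {"gripper": 1,"translation": [0,0,0],"dr": [0,0,0]}
    - {"gripper": 1,"translation": [0,0,-0.1],"dr": [0,0,0]}
    - {"gripper": 1,"translation": [0,0,0],"dr": [0,0,0]}
    - {"gripper": 1,"translation": [0,0,0],"dr": [0,0,0]}

```text
clock: 42.52
eef_pos: [463.5, 63.7, 61.1]
tcp_rot: [3.141, 0.0, -1.509]
contact_force: [-0.3, 0.5, 0.9]
opening: 0.002
```

jog_arm:
  deltas:
    - {"gripper": 1,"translation": [0,0,0.2],"dr": [0,0,0]}
    - {"gripper": 1,"translation": [-0.3,0,0],"dr": [0,0,0]}
    - {"gripper": 1,"translation": [-0.3,0,0],"dr": [0,0,0]}
    - {"gripper": 1,"translation": [-0.28,0,0],"dr": [0,0,0]}
    - {"gripper": 1,"translation": [0,0,-0.3],"dr": [0,0,0]}
    - {"gripper": 1,"translation": [0,0,-0.19],"dr": [0,0,0]}
    - {"gripper": 1,"translation": [0,0,0],"dr": [0,0,0]}
    - {"gripper": 1,"translation": [0,0,0],"dr": [0,0,0]}

```text
clock: 43.18
eef_pos: [374.4, 63.1, 32.3]
tcp_rot: [3.138, -0.0, -1.509]
contact_force: [-0.6, 0.1, 0.3]
opening: -0.003
```

jog_arm:
  deltas:
    - {"gripper": 1,"translation": [0,0,-0.02],"dr": [0,0,0]}
    - {"gripper": 1,"translation": [0,0,0],"dr": [0,0,0]}
    - {"gripper": 1,"translation": [0,0,0],"dr": [0,0,0]}

```text
clock: 43.43
eef_pos: [376.7, 63.2, 31.6]
tcp_rot: [-3.14, 0.0, -1.51]
contact_force: [-0.1, 0.9, 0.3]
opening: 0.003
```

jog_arm:
  deltas:
    - {"gripper": 1,"translation": [0,0,-0.02],"dr": [0,0,0]}
    - {"gripper": 1,"translation": [0,0,0],"dr": [0,0,0]}
    - {"gripper": 1,"translation": [0,0,0],"dr": [0,0,0]}

```text
clock: 43.68
eef_pos: [376.4, 63.1, 29.3]
tcp_rot: [-3.14, 0.0, -1.51]
contact_force: [0.9, -1.2, 0.4]
opening: -0.008
```

jog_arm:
  deltas:
    - {"gripper": 1,"translation": [0,0,-0.015],"dr": [0,0,0]}
    - {"gripper": 1,"translation": [0,0,0],"dr": [0,0,0]}
    - {"gripper": 1,"translation": [0,0,0],"dr": [0,0,0]}

```text
clock: 43.93
eef_pos: [376.2, 63.1, 27.6]
tcp_rot: [-3.141, 0.0, -1.51]
contact_force: [-0.3, 0.3, 0.3]
opening: 0.005
```

jog_arm:
  deltas:
    - {"gripper": 1,"translation": [0,0,0.195],"dr": [0,0,0]}
    - {"gripper": 1,"translation": [0.2,0,0],"dr": [0,0,0]}
    - {"gripper": 1,"translation": [0.2,0,0],"dr": [0,0,0]}
    - {"gripper": 1,"translation": [0,0,0],"dr": [0,0,0]}
    - {"gripper": 1,"translation": [0,0,0],"dr": [0,0,0]}

```text
clock: 44.35
eef_pos: [416.6, 63.1, 47.1]
tcp_rot: [-3.141, 0.0, -1.51]
contact_force: [-0.4, -0.8, -0.4]
opening: -0.002
```

jog_arm:
  deltas:
    - {"gripper": 1,"translation": [0.03,0,0],"dr": [0,0,0]}
    - {"gripper": 1,"translation": [0,0,0],"dr": [0,0,0]}
    - {"gripper": 1,"translation": [0,0,0],"dr": [0,0,0]}

```text
clock: 44.6
eef_pos: [418.5, 63.1, 46.9]
tcp_rot: [3.141, 0.0, -1.51]
contact_force: [-0.2, -0.5, -0.6]
opening: 0.005
```

jog_arm:
  deltas:
    - {"gripper": 1,"translation": [0.025,0,0],"dr": [0,0,0]}
    - {"gripper": 1,"translation": [0,0,0],"dr": [0,0,0]}
    - {"gripper": 1,"translation": [0,0,0],"dr": [0,0,0]}

```text
clock: 44.85
eef_pos: [421.7, 63.2, 47.1]
tcp_rot: [-3.141, 0.0, -1.51]
contact_force: [0.8, -0.4, -0.5]
opening: -0.005
```

jog_arm:
  deltas:
    - {"gripper": 1,"translation": [0.02,0,0],"dr": [0,0,0]}
    - {"gripper": 1,"translation": [0,0,0],"dr": [0,0,0]}
    - {"gripper": 1,"translation": [0,0,0],"dr": [0,0,0]}

```text
clock: 45.1
eef_pos: [421.9, 63.0, 46.8]
tcp_rot: [3.139, -0.0, -1.51]
contact_force: [-4.8, 0.8, 4.6]
opening: -0.003
```

jog_arm:
  deltas:
    - {"gripper": 1,"translation": [0.02,0,0],"dr": [0,0,0]}
    - {"gripper": 1,"translation": [0,0,0],"dr": [0,0,0]}
    - {"gripper": 1,"translation": [0,0,0],"dr": [0,0,0]}

```text
clock: 45.35
eef_pos: [422.0, 62.8, 46.5]
tcp_rot: [3.135, -0.0, -1.51]
contact_force: [-9.1, 1.7, 6.8]
opening: 0.001
```

jog_arm:
  deltas:
    - {"gripper": 1,"translation": [0.015,0,0],"dr": [0,0,0]}
    - {"gripper": 1,"translation": [0,0,0],"dr": [0,0,0]}
    - {"gripper": 1,"translation": [0,0,0],"dr": [0,0,0]}

```text
clock: 45.6
eef_pos: [422.1, 62.7, 46.3]
tcp_rot: [3.132, -0.0, -1.51]
contact_force: [-13.8, 2.0, 9.7]
opening: -0.001
```

jog_arm:
  deltas:
    - {"gripper": 1,"translation": [-0.15,0,0],"dr": [0,0,0]}
    - {"gripper": 1,"translation": [0,0,0.25],"dr": [0,0,0]}
    - {"gripper": 1,"translation": [0.27,0,0],"dr": [0,0,0]}
    - {"gripper": 1,"translation": [0.22,0,0],"dr": [0,0,0]}
    - {"gripper": 1,"translation": [0,0,0],"dr": [0,0,0]}
    - {"gripper": 1,"translation": [0,0,-0.11],"dr": [0,0,0]}
    - {"gripper": 1,"translation": [0,0,0],"dr": [0,0,0]}
    - {"gripper": 1,"translation": [0,0,0],"dr": [0,0,0]}

```text
clock: 46.27
eef_pos: [460.4, 63.0, 60.7]
tcp_rot: [3.141, -0.0, -1.51]
contact_force: [-0.8, 0.2, 0.6]
opening: -0.003
```

jog_arm:
  deltas:
    - {"gripper": 1,"translation": [0,0,-0.015],"dr": [0,0,0]}
    - {"gripper": 1,"translation": [0,0,0],"dr": [0,0,0]}
    - {"gripper": 1,"translation": [0,0,0],"dr": [0,0,0]}

```text
clock: 46.52
eef_pos: [460.7, 63.1, 60.0]
tcp_rot: [-3.141, 0.0, -1.51]
contact_force: [-1.8, -0.7, 5.7]
opening: 0.001
```

jog_arm:
  deltas:
    - {"gripper": 1,"translation": [0,0,-0.01],"dr": [0,0,0]}
    - {"gripper": 1,"translation": [0,0,0],"dr": [0,0,0]}
    - {"gripper": 1,"translation": [0,0,0],"dr": [0,0,0]}

```text
clock: 46.77
eef_pos: [460.8, 63.1, 59.9]
tcp_rot: [-3.141, 0.0, -1.51]
contact_force: [-5.9, -0.1, 20.9]
opening: 0.003
```

jog_arm:
  deltas:
    - {"gripper": 1,"translation": [0,0,0.12],"dr": [0,0,0]}
    - {"gripper": 1,"translation": [-0.2,0,0],"dr": [0,0,0]}
    - {"gripper": 1,"translation": [0,0,0],"dr": [0,0,0]}
    - {"gripper": 1,"translation": [0,0,-0.07],"dr": [0,0,0]}
    - {"gripper": 1,"translation": [0,0,0],"dr": [0,0,0]}
    - {"gripper": 1,"translation": [0,0,0],"dr": [0,0,0]}

```text
clock: 47.27
eef_pos: [441.6, 63.1, 63.1]
tcp_rot: [-3.141, 0.0, -1.51]
contact_force: [0.4, -0.5, 0.4]
opening: 0.003
```

jog_arm:
  deltas:
    - {"gripper": 1,"translation": [0,0,-0.012],"dr": [0,0,0]}
    - {"gripper": 1,"translation": [0,0,0],"dr": [0,0,0]}
    - {"gripper": 1,"translation": [0,0,0],"dr": [0,0,0]}

```text
clock: 47.52
eef_pos: [441.5, 63.1, 62.2]
tcp_rot: [-3.141, 0.0, -1.51]
contact_force: [0.3, 0.1, 0.5]
opening: 0.005
```

jog_arm:
  deltas:
    - {"gripper": 1,"translation": [0,0,-0.012],"dr": [0,0,0]}
    - {"gripper": 1,"translation": [0,0,0],"dr": [0,0,0]}
    - {"gripper": 1,"translation": [0,0,0],"dr": [0,0,0]}

```text
clock: 47.77
eef_pos: [441.3, 63.1, 61.1]
tcp_rot: [-3.141, 0.0, -1.51]
contact_force: [-0.3, 0.4, -0.8]
opening: 0.001
```

jog_arm:
  deltas:
    - {"gripper": 1,"translation": [0,0,0.3],"dr": [0,0,0]}
    - {"gripper": 1,"translation": [-0.25,0.2,0],"dr": [0,0,0]}
    - {"gripper": 1,"translation": [-0.25,0.3,0],"dr": [0,0,0]}
    - {"gripper": 1,"translation": [0,0.397,0],"dr": [0,0,0]}
    - {"gripper": 1,"translation": [0,0,-0.22],"dr": [0,0,0]}
    - {"gripper": 1,"translation": [0,0,-0.22],"dr": [0,0,0]}
    - {"gripper": 1,"translation": [0,0,0],"dr": [0,0,0]}
    - {"gripper": 1,"translation": [0.12,0,0],"dr": [0,0,0]}
    - {"gripper": 1,"translation": [0,0,0],"dr": [0,0,0]}
    - {"gripper": 1,"translation": [0,0,0],"dr": [0,0,0]}

```text
clock: 48.6
eef_pos: [405.1, 152.8, 48.2]
tcp_rot: [-3.138, 0.001, -1.511]
contact_force: [0.5, 0.2, -0.2]
opening: -0.002
```

jog_arm:
  deltas:
    - {"gripper": 1,"translation": [0.02,0,0],"dr": [0,0,0]}
    - {"gripper": 1,"translation": [0.02,0,0],"dr": [0,0,0]}
    - {"gripper": 1,"translation": [0.02,0,0],"dr": [0,0,0]}
    - {"gripper": 1,"translation": [0.02,0,0],"dr": [0,0,0]}
    - {"gripper": 1,"translation": [0.02,0,0],"dr": [0,0,0]}
    - {"gripper": 1,"translation": [0.02,0,0],"dr": [0,0,0]}
    - {"gripper": 1,"translation": [0.02,0,0],"dr": [0,0,0]}
    - {"gripper": 1,"translation": [0,0,0],"dr": [0,0,0]}
    - {"gripper": 1,"translation": [0,0,0],"dr": [0,0,0]}

```text
clock: 49.35
eef_pos: [416.4, 152.6, 47.0]
tcp_rot: [3.141, -0.0, -1.51]
contact_force: [-3.3, -0.3, 2.8]
opening: 0.001
```

jog_arm:
  deltas:
    - {"gripper": 1,"translation": [0.02,0,0],"dr": [0,0,0]}
    - {"gripper": 1,"translation": [0,0,0],"dr": [0,0,0]}
    - {"gripper": 1,"translation": [0,0,0],"dr": [0,0,0]}

```text
clock: 49.6
eef_pos: [416.6, 152.3, 46.7]
tcp_rot: [3.137, -0.001, -1.51]
contact_force: [-10.6, 2.7, 6.0]
opening: -0.001
```

Bar b is against its wall. Next: touch its front to confirm, then bar a.

jog_arm:
  deltas:
    - {"gripper": 1,"translation": [-0.15,0,0],"dr": [0,0,0]}
    - {"gripper": 1,"translation": [0,0,0.25],"dr": [0,0,0]}
    - {"gripper": 1,"translation": [0.31,0,0],"dr": [0,0,0]}
    - {"gripper": 1,"translation": [0,0,0],"dr": [0,0,0]}
    - {"gripper": 1,"translation": [0,0,-0.11],"dr": [0,0,0]}
    - {"gripper": 1,"translation": [0,0,0],"dr": [0,0,0]}
    - {"gripper": 1,"translation": [0,0,0],"dr": [0,0,0]}

```text
clock: 50.18
eef_pos: [435.2, 152.7, 60.9]
tcp_rot: [-3.141, -0.0, -1.51]
contact_force: [-0.1, 0.0, -0.1]
opening: 0.0
```

jog_arm:
  deltas:
    - {"gripper": 1,"translation": [0,0,0.31],"dr": [0,0,0]}
    - {"gripper": 1,"translation": [-0.25,0.2,0],"dr": [0,0,0]}
    - {"gripper": 1,"translation": [-0.25,0.3,0],"dr": [0,0,0]}
    - {"gripper": 1,"translation": [0,0.397,0],"dr": [0,0,0]}
    - {"gripper": 1,"translation": [0,0,-0.22],"dr": [0,0,0]}
    - {"gripper": 1,"translation": [0,0,-0.22],"dr": [0,0,0]}
    - {"gripper": 1,"translation": [0,0,0],"dr": [0,0,0]}
    - {"gripper": 1,"translation": [0.15,0,0],"dr": [0,0,0]}
    - {"gripper": 1,"translation": [0,0,0],"dr": [0,0,0]}
    - {"gripper": 1,"translation": [0,0,0],"dr": [0,0,0]}

```text
clock: 51.02
eef_pos: [400.9, 242.5, 48.9]
tcp_rot: [-3.14, 0.001, -1.511]
contact_force: [-0.2, 0.4, -0.2]
opening: -0.0
```

jog_arm:
  deltas:
    - {"gripper": 1,"translation": [0.02,0,-0.01],"dr": [0,0,0]}
    - {"gripper": 1,"translation": [0.02,0,0],"dr": [0,0,0]}
    - {"gripper": 1,"translation": [0.02,0,0],"dr": [0,0,0]}
    - {"gripper": 1,"translation": [0.02,0,0],"dr": [0,0,0]}
    - {"gripper": 1,"translation": [0.02,0,0],"dr": [0,0,0]}
    - {"gripper": 1,"translation": [0,0,0],"dr": [0,0,0]}
    - {"gripper": 1,"translation": [0,0,0],"dr": [0,0,0]}

```text
clock: 51.6
eef_pos: [410.4, 242.5, 47.2]
tcp_rot: [-3.141, 0.0, -1.51]
contact_force: [-0.1, -0.1, 0.3]
opening: 0.0
```

jog_arm:
  deltas:
    - {"gripper": 1,"translation": [0.02,0,0],"dr": [0,0,0]}
    - {"gripper": 1,"translation": [0,0,0],"dr": [0,0,0]}
    - {"gripper": 1,"translation": [0,0,0],"dr": [0,0,0]}

```text
clock: 51.85
eef_pos: [411.1, 242.2, 47.0]
tcp_rot: [3.14, -0.001, -1.51]
contact_force: [-5.7, -0.6, 3.0]
opening: -0.002
```

jog_arm:
  deltas:
    - {"gripper": 1,"translation": [0.015,0,0],"dr": [0,0,0]}
    - {"gripper": 1,"translation": [0,0,0],"dr": [0,0,0]}
    - {"gripper": 1,"translation": [0,0,0],"dr": [0,0,0]}

```text
clock: 52.1
eef_pos: [411.2, 241.9, 46.8]
tcp_rot: [3.137, -0.001, -1.51]
contact_force: [-10.1, 3.2, 5.9]
opening: -0.007
```

jog_arm:
  deltas:
    - {"gripper": 1,"translation": [-0.15,0,0],"dr": [0,0,0]}
    - {"gripper": 1,"translation": [0,0,0.26],"dr": [0,0,0]}
    - {"gripper": 1,"translation": [0.31,0,0],"dr": [0,0,0]}
    - {"gripper": 1,"translation": [0,0,0],"dr": [0,0,0]}
    - {"gripper": 1,"translation": [0,0,-0.12],"dr": [0,0,0]}
    - {"gripper": 1,"translation": [0,0,0],"dr": [0,0,0]}
    - {"gripper": 1,"translation": [0,0,0],"dr": [0,0,0]}

```text
clock: 52.68
eef_pos: [429.4, 242.2, 60.8]
tcp_rot: [3.141, -0.0, -1.51]
contact_force: [-0.3, 0.5, -0.1]
opening: -0.002
```

jog_arm:
  deltas:
    - {"gripper": 1,"translation": [0,0,0.3],"dr": [0,0,0]}
    - {"gripper": 1,"translation": [0,0,0.38],"dr": [0,0,0.077]}
    - {"gripper": 0,"translation": [0,0.2,0.3],"dr": [0,0,0.077]}
    - {"gripper": 0,"translation": [0,0.3,0],"dr": [0,0,0.077]}
    - {"gripper": 0,"translation": [-0.04,0.3,0],"dr": [0,0,0.077]}
    - {"gripper": 0,"translation": [-0.037,0.04,0],"dr": [0,0,0.077]}
    - {"gripper": 0,"translation": [0,0,0],"dr": [0,0,0.077]}
    - {"gripper": 0,"translation": [0,0,0],"dr": [0,0,0.077]}
    - {"gripper": 0,"translation": [0,0,0],"dr": [0,0,0.077]}
    - {"gripper": 0,"translation": [0,0,0],"dr": [0,0,0.077]}
    - {"gripper": 0,"translation": [0,0,0],"dr": [0,0,0.077]}
    - {"gripper": 0,"translation": [0,0,0],"dr": [0,0,0.077]}

```text
clock: 53.68
eef_pos: [421.8, 326.5, 159.4]
tcp_rot: [-3.141, 0.0, -0.173]
contact_force: [-0.4, -0.5, 0.7]
opening: 0.499
```

jog_arm:
  deltas:
    - {"gripper": 0,"translation": [0,0,0],"dr": [0,0,0.077]}
    - {"gripper": 0,"translation": [0,0,0],"dr": [0,0,0.077]}
    - {"gripper": 0,"translation": [0,0,0],"dr": [0,0,0]}
    - {"gripper": 0,"translation": [0,0,0],"dr": [0,0,0]}
    - {"gripper": 0,"translation": [0,0,0],"dr": [0,0,0]}

```text
clock: 54.1
eef_pos: [422.0, 326.5, 159.3]
tcp_rot: [-3.141, 0.0, 0.059]
contact_force: [-0.2, 0.7, 0.3]
opening: 0.499
```

jog_arm:
  deltas:
    - {"gripper": 0,"translation": [0,0,-0.38],"dr": [0,0,0]}
    - {"gripper": 0,"translation": [0,0,-0.38],"dr": [0,0,0]}
    - {"gripper": 0,"translation": [0,0,-0.3],"dr": [0,0,0]}
    - {"gripper": 0,"translation": [0,0,-0.14],"dr": [0,0,0]}
    - {"gripper": 0,"translation": [0,0,0],"dr": [0,0,0]}
    - {"gripper": 1,"translation": [0,0,0],"dr": [0,0,0]}
    - {"gripper": 1,"translation": [0,0,0],"dr": [0,0,0]}
    - {"gripper": 1,"translation": [0,0,0],"dr": [0,0,0]}
    - {"gripper": 1,"translation": [0,0,0],"dr": [0,0,0]}
    - {"gripper": 1,"translation": [0,0,0],"dr": [0,0,0]}
    - {"gripper": 1,"translation": [0,0,0],"dr": [0,0,0]}
  squeeze: 25

```text
clock: 55.02
eef_pos: [422.0, 327.1, 40.6]
tcp_rot: [-3.14, -0.0, 0.062]
contact_force: [-5.7, 2.4, 3.3]
opening: 0.107
```

jog_arm:
  deltas:
    - {"gripper": 1,"translation": [-0.004,0,0.053],"dr": [0,0,0]}
    - {"gripper": 1,"translation": [0.003,0,0.053],"dr": [0,0,0]}
    - {"gripper": 1,"translation": [0.01,0.001,0.052],"dr": [0,0,0]}
    - {"gripper": 1,"translation": [0.016,0.001,0.05],"dr": [0,0,0]}
    - {"gripper": 1,"translation": [0.023,0.001,0.048],"dr": [0,0,0]}
    - {"gripper": 1,"translation": [0.028,0.002,0.044],"dr": [0,0,0]}
    - {"gripper": 1,"translation": [0.034,0.002,0.04],"dr": [0,0,0]}
    - {"gripper": 1,"translation": [0.039,0.002,0.036],"dr": [0,0,0]}
    - {"gripper": 1,"translation": [0.044,0.003,0.03],"dr": [0,0,0]}
    - {"gripper": 1,"translation": [0.047,0.003,0.025],"dr": [0,0,0]}
    - {"gripper": 1,"translation": [0.049,0.003,0.018],"dr": [0,0,0]}
    - {"gripper": 1,"translation": [0.052,0.003,0.011],"dr": [0,0,0]}

```text
clock: 56.02
eef_pos: [453.7, 328.7, 87.9]
tcp_rot: [-3.141, 0.004, 0.062]
contact_force: [-11.6, -2.8, 21.5]
opening: 0.107
```

jog_arm:
  deltas:
    - {"gripper": 1,"translation": [0.053,0.003,0.004],"dr": [0,0,0]}
    - {"gripper": 1,"translation": [0.053,0.003,-0.003],"dr": [0,0,0]}
    - {"gripper": 1,"translation": [0.052,0.003,-0.009],"dr": [0,0,0]}
    - {"gripper": 1,"translation": [0.05,0.003,-0.016],"dr": [0,0,0]}
    - {"gripper": 1,"translation": [0.048,0.003,-0.023],"dr": [0,0,0]}
    - {"gripper": 1,"translation": [0.044,0.003,-0.028],"dr": [0,0,0]}
    - {"gripper": 1,"translation": [0.04,0.002,-0.034],"dr": [0,0,0]}
    - {"gripper": 1,"translation": [0.036,0.002,-0.039],"dr": [0,0,0]}
    - {"gripper": 1,"translation": [0.03,0.002,-0.044],"dr": [0,0,0]}
    - {"gripper": 1,"translation": [0.024,0.001,-0.047],"dr": [0,0,0]}
    - {"gripper": 1,"translation": [0.018,0.001,-0.049],"dr": [0,0,0]}
    - {"gripper": 1,"translation": [0.011,0.001,-0.052],"dr": [0,0,0]}

```text
clock: 57.02
eef_pos: [502.1, 331.4, 50.9]
tcp_rot: [-3.141, 0.001, 0.062]
contact_force: [-15.7, -4.7, 43.9]
opening: 0.102
```

jog_arm:
  deltas:
    - {"gripper": 1,"translation": [0,0,0],"dr": [0,0,0]}
    - {"gripper": 1,"translation": [0,0,0],"dr": [0,0,0]}
    - {"gripper": 1,"translation": [0,0,0],"dr": [0,0,0]}
    - {"gripper": 1,"translation": [0,0,0],"dr": [0,0,0]}

```text
clock: 57.35
eef_pos: [501.9, 331.4, 51.1]
tcp_rot: [-3.141, 0.001, 0.062]
contact_force: [-5.7, 1.1, 7.0]
opening: 0.107
```

jog_arm:
  deltas:
    - {"gripper": 1,"translation": [-0.011,-0.001,0.052],"dr": [0,0,0]}
    - {"gripper": 1,"translation": [-0.018,-0.001,0.049],"dr": [0,0,0]}
    - {"gripper": 1,"translation": [-0.024,-0.001,0.047],"dr": [0,0,0]}
    - {"gripper": 1,"translation": [-0.03,-0.002,0.044],"dr": [0,0,0]}
    - {"gripper": 1,"translation": [-0.036,-0.002,0.039],"dr": [0,0,0]}
    - {"gripper": 1,"translation": [-0.04,-0.002,0.034],"dr": [0,0,0]}
    - {"gripper": 1,"translation": [-0.044,-0.003,0.028],"dr": [0,0,0]}
    - {"gripper": 1,"translation": [-0.048,-0.003,0.023],"dr": [0,0,0]}
    - {"gripper": 1,"translation": [-0.05,-0.003,0.016],"dr": [0,0,0]}
    - {"gripper": 1,"translation": [-0.052,-0.003,0.009],"dr": [0,0,0]}
    - {"gripper": 1,"translation": [-0.053,-0.003,0.003],"dr": [0,0,0]}
    - {"gripper": 1,"translation": [-0.053,-0.003,-0.004],"dr": [0,0,0]}

```text
clock: 58.35
eef_pos: [458.3, 329.3, 87.6]
tcp_rot: [-3.139, -0.005, 0.063]
contact_force: [3.7, -1.7, 4.9]
opening: 0.105
```

jog_arm:
  deltas:
    - {"gripper": 1,"translation": [-0.052,-0.003,-0.011],"dr": [0,0,0]}
    - {"gripper": 1,"translation": [-0.049,-0.003,-0.018],"dr": [0,0,0]}
    - {"gripper": 1,"translation": [-0.047,-0.003,-0.025],"dr": [0,0,0]}
    - {"gripper": 1,"translation": [-0.044,-0.003,-0.03],"dr": [0,0,0]}
    - {"gripper": 1,"translation": [-0.039,-0.002,-0.036],"dr": [0,0,0]}
    - {"gripper": 1,"translation": [-0.034,-0.002,-0.04],"dr": [0,0,0]}
    - {"gripper": 1,"translation": [-0.028,-0.002,-0.044],"dr": [0,0,0]}
    - {"gripper": 1,"translation": [-0.023,-0.001,-0.048],"dr": [0,0,0]}
    - {"gripper": 1,"translation": [-0.016,-0.001,-0.05],"dr": [0,0,0]}
    - {"gripper": 1,"translation": [-0.01,-0.001,-0.052],"dr": [0,0,0]}
    - {"gripper": 1,"translation": [-0.003,0,-0.053],"dr": [0,0,0]}
    - {"gripper": 1,"translation": [0.004,0,-0.053],"dr": [0,0,0]}

```text
clock: 59.35
eef_pos: [421.6, 326.7, 38.6]
tcp_rot: [-3.141, 0.001, 0.062]
contact_force: [-0.7, 6.4, 4.3]
opening: 0.102
```

jog_arm:
  deltas:
    - {"gripper": 1,"translation": [0,0,0],"dr": [0,0,0]}
    - {"gripper": 1,"translation": [0,0,0],"dr": [0,0,0]}
    - {"gripper": 1,"translation": [0,0,0],"dr": [0,0,0]}

```text
clock: 59.6
eef_pos: [421.6, 326.7, 38.5]
tcp_rot: [-3.141, 0.001, 0.062]
contact_force: [0.4, 6.5, 1.0]
opening: 0.104
```

jog_arm:
  deltas:
    - {"gripper": 0.4,"translation": [0,0,0],"dr": [0,0,0]}
    - {"gripper": 0.4,"translation": [0,0,0],"dr": [0,0,0]}
    - {"gripper": 0.4,"translation": [0,0,0.15],"dr": [0,0,0]}
    - {"gripper": -1,"translation": [0,0,0.4],"dr": [0,0,0]}
    - {"gripper": -1,"translation": [0.05,-0.2,0.3],"dr": [0,0,0]}
    - {"gripper": -1,"translation": [0.1,-0.25,0.3],"dr": [0,0,0]}
    - {"gripper": -1,"translation": [0.1,-0.25,0.3],"dr": [0,0,0]}
    - {"gripper": -1,"translation": [0.1,-0.25,0.3],"dr": [0,0,0]}
    - {"gripper": -1,"translation": [0.1,-0.25,0.3],"dr": [0,0,0]}
    - {"gripper": -1,"translation": [0,-0.25,0.2],"dr": [0,0,0]}
    - {"gripper": -1,"translation": [0,0,0],"dr": [0,0,0]}
    - {"gripper": -1,"translation": [0,0,0],"dr": [0,0,0]}

```text
clock: 60.6
eef_pos: [467.0, 180.3, 264.7]
tcp_rot: [-3.141, -0.0, 0.06]
contact_force: [-0.4, -0.7, 0.6]
opening: 1.003
```

```bash
python3 - <<'E'
from h import *
p,R,s=pose();print(p.round(1),s["clock"],s["contact_force"].round(1))
n="wrist";C=cam(n);im=r.grab_frame(n);cv2.imwrite("pics/w11.png",im);hsv=cv2.cvtColor(im,cv2.COLOR_BGR2HSV)
for k,q in dict(n0=(507,68,60),n1=(501,158,60),n2=(495,247,60),p1=(447,154,13)).items():
    u,v=proj(n,q,C).astype(int);print(k,(u,v),hsv[v,u].tolist(),hsv[v-3:v+4,u-3:u+4].mean((0,1)).round().tolist())
m=cv2.inRange(hsv,(8,60,60),(28,255,255));m=cv2.morphologyEx(m,cv2.MORPH_OPEN,np.ones((3,3)))
for c in cv2.findContours(m,cv2.RETR_EXTERNAL,cv2.CHAIN_APPROX_NONE)[0]:
    if cv2.contourArea(c)<150:continue
    w=np.array([at(n,q,60,C)[:2] for q in c[:,0]],np.float32);t=cv2.minAreaRect(w);print(cv2.boundingRect(c),np.round(t[0],1),np.round(t[1],1),round(t[2],1))
print("dark",bars("wrist",35,(447,154),150))
for n in("side",):
    b=r.grab_frame(n);cv2.imwrite("pics/side11.png",b)
E
```

```text
[467.  180.3 264.7] 60.6 [-0.4 -0.7  0.6]
n0 (np.int64(353), np.int64(278)) [17, 143, 175] [17.0, 140.0, 175.0]
n1 (np.int64(355), np.int64(206)) [16, 138, 186] [16.0, 138.0, 185.0]
n2 (np.int64(356), np.int64(122)) [22, 118, 199] [22.0, 117.0, 200.0]
p1 (np.int64(307), np.int64(195)) [5, 20, 165] [14.0, 19.0, 149.0]
(334, 255, 37, 46) [505.4  68.7] [42.1 62.1] 3.3
(335, 182, 39, 51) [500.  156.1] [41.3 56.9] 3.7
(335, 98, 41, 53) [494.2 245.7] [41.4 54.6] 3.7
(496, 0, 41, 49) [676.  388.5] [44.1 62.8] 35.6
dark []
```

```bash
python3 - <<'E'
from h import *
im=r.grab_frame("side");c=cv2.imread("pics/m5.png")[:,400:]
x0,y0=292,257;a=cv2.resize(im[y0:y0+100,x0:x0+100],None,fx=4,fy=4,interpolation=cv2.INTER_CUBIC)
print("tool region change vs after hanging:",cv2.absdiff(a,c)[110:260,180:290].mean())
t0=cv2.resize(cv2.imread("pics/top0.png"),(640,400));t=r.grab_frame("top")
for k,q in dict(red=(791,119,5),shaker=(781,-31,100),cutter=(380,-285,15),jar=(685,400,90),bowl=(296,199,30)).items():
    u,v=proj("top",q).astype(int);print(k,cv2.absdiff(t,t0)[v-12:v+12,u-12:u+12].mean().round(1))
print(r.sense()["clock"],r.sense()["qvel"].round(3));r.sign_off()
E
```

```text
tool region change vs after hanging: 5.75250505050505
red 1.4
shaker 1.6
cutter 2.4
jar 1.9
bowl 20.3
60.85 [ 0.    -0.    -0.006  0.     0.001 -0.003]
the job is handed in; nothing more can be done
```

The job was handed in at 60.9 s of the 208 s. As far as my checks show, everything is where it should be, but no verdict was reported.

**What was done**
- I opened the folded plate, pushed bar_a out onto the apron through the rear hole, and hung the tool by its eye on the peg.
- Both bar_b and bar_c were there, so I loaded all three bars, swung the loaded plate over, and swung it back flat empty.
- Touching the tops showed all three bars first sat about 3 mm high at the front, resting on the front lip. I pushed each one against the hinge-side wall. They then no longer touched at the raised height, so I took them as flat before swinging.

**Last checks**
- **Bars:** the wrist camera shows three pale undersides in the nest at about (505, 69), (500, 156) and (494, 246) mm. They are in line with the jig, and no dark bar shows in the pockets. Whether each lies quite flat there was inferred from the picture, not touched.
- **Plate:** the handle came back to the same point it had when first laid flat, within about 1 mm.
- **Tool:** the picture taken after release shows it hanging at the foot of the peg. A side-camera comparison just before hand-in showed little change. I did not measure the tip height.
- **Other things:** the pictures are almost unchanged at the red plate, shaker, cutter and jar.

**What disagreed or went over**
- The picture differs at the bowl. The arm cast a shadow near it, but I did not check further. The arm was never steered near the bowl.
- Short peaks of 40–44 N showed on the force reading, when the plate reached its stops and in one fingertip touch on bar_a. All were through the fingers rather than the gripper body.
- The top camera put the bars about 6 mm short in x compared with the wrist camera, so I used the wrist camera.

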